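# Charge the bowl polisher with scooped stones, cover it and weight the cover

### The job

Get the bowl polisher ready and start it: scoop all the polishing stones out of the steel tray (run the scoop into a corner of the tray so that the stones climb aboard; keep the gripper's fingers off the stones) and tip them into the bowl, and put every ring that lies on the bench in with them. Once everything is in, seat the domed cover on the bowl, then stand the brass weight on the crown of the dome to hold it down, and only then push the switch lever fully over. Leave the scoop lying flat in the emptied tray, and do not disturb the bottle, the cup or the graver.

Things in the scene. Friction and masses are not known exactly. Their poses are not given: they have to be found in the camera images.
- polisher: small bench bowl polisher, fixed: dark plate 120 x 195 mm, grey round motor housing, round blue bowl 112 mm across. Origin on its underside, below the bowl's centre; z up; the switch lies 100 mm along its -y. The bowl's wall is 5 mm thick, its mouth 102 mm wide inside, 45 mm deep
- bowl_mouth (a point): centre of the bowl's mouth, level with the rim (81 mm above the polisher's origin)
- bowl_floor (a point): centre of the bowl's inner floor (36 mm above the polisher's origin)
- switch (a joint): the polisher's toggle lever with a red ball: 0 = off, leaning to the polisher's -x; it swings to its +x and stays where it is left; 1.0 rad = fully on (stop). It turns against a friction of about 0.06 N m; push it at or below the ball's centre, from above it jams
- switch_tip (a point): centre of the red ball (26 mm across) at the lever's end, 55 mm from its hinge; the hinge, along the polisher's y, is 34 mm above the polisher's origin, 100 mm along its -y
- cover: orange domed cover of the bowl, 116 mm across, 90 g. Origin at the centre of its underside; z up. A round spigot (94 mm wide, chamfered, 6 mm deep) drops into the bowl's mouth, then the flange lies on the rim: seated, its origin is 6 mm below the mouth. Any yaw will do. The dome has a radius of 85 mm and is bare; an upright ear at its +x edge serves to lift it
- cover_crown (a point): top of the dome, 32 mm above the cover's origin
- cover_ear (a point): middle of the cover's ear: 68 mm along the cover's +x, 24 mm up. The ear is 24 mm long (radially), 10 mm thick (cover's y) and reaches from 6 to 38 mm above the cover's origin
- brass_weight: brass weight with a narrower knob, 30 mm across, 36 mm tall, 0.3 kg, standing; origin at the centre of its underside. The straight part of its body is about 20 mm tall
- ring_green: green resin ring lying flat, 21 mm across, 8 mm tall; origin at the centre of its underside. May be absent
- ring_plated: white and brass ring sample standing flat, 24 mm across, 14 mm tall; origin at the centre of its underside. May be absent
- tray: open rectangular steel tray, fixed, 142 (x) x 230 (y) mm outside, 38 mm high, walls and floor 4 mm thick; origin at the centre of its underside. The stones start in the half towards its -y end
- scoop: flat aluminium scoop, 110 g: floor 80 mm long and 64 mm wide, 2 mm thick with a bevelled lip; origin under the middle of the floor, +x towards the open lip, z up. Side walls slope from 24 mm high at the back to nothing at the lip; back wall 27 mm. Upright wooden grip behind the back wall. Lying level it pushes stones along the floor; with its lip driven along the floor right up to a wall they climb aboard, and tilted lip-up by about 0.4 rad they slide to the back
- scoop_grip (a point): on the axis of the scoop's wooden grip, 53 mm along its -x and 80 mm up. The grip is 18 mm (scoop's x) by 22 mm (y) and reaches from 27 to 109 mm above the underside
- blue_bottle: small blue oil bottle standing near the tray, 29 mm across, 48 mm tall (leave alone); origin at the centre of its underside
- white_cup: tall white cup, 77 mm across, 109 mm tall (leave alone); origin at the centre of its underside
- graver_0: graver with a wooden knob lying on the bench, 115 mm long (leave alone)
- stone1: grey-green glazed polishing stone, a smooth flattened pebble 20 mm across and 13 mm thick, about 10 g, slippery (friction about 0.3); origin at its centre. May be absent
- stone2: grey-green glazed polishing stone, a smooth flattened pebble 20 mm across and 13 mm thick, about 10 g, slippery (friction about 0.3); origin at its centre. May be absent
- stone3: grey-green glazed polishing stone, a smooth flattened pebble 20 mm across and 13 mm thick, about 10 g, slippery (friction about 0.3); origin at its centre. May be absent
- stone4: grey-green glazed polishing stone, a smooth flattened pebble 20 mm across and 13 mm thick, about 10 g, slippery (friction about 0.3); origin at its centre. May be absent
- stone5: grey-green glazed polishing stone, a smooth flattened pebble 20 mm across and 13 mm thick, about 10 g, slippery (friction about 0.3); origin at its centre. May be absent
- stone6: grey-green glazed polishing stone, a smooth flattened pebble 20 mm across and 13 mm thick, about 10 g, slippery (friction about 0.3); origin at its centre. May be absent
- bench_lamp: bench lamp, fixed: its white tube lies level above the bench, 183 to 233 mm up, at x 0.51 to 0.57 m, from y = +0.09 m to the right (-0.47 m), and its arm rises from there to a slanting pillar behind the tray (x over 0.63 m); keep the hand and wrist clear of it: go round the tube's near side

How it is judged (in metres and radians):
On the way, in this order (a step that is already met when the one before it is completed fails the run):
1. all stones and rings are in the bowl (horizontal distance between each of stone1, stone2, stone3, stone4, stone5, stone6 and bowl_floor below 0.052 m and z of stone1 in the frame of polisher between 0.03 and 0.075 m and z of stone2 in the frame of polisher between 0.03 and 0.075 m and z of stone3 in the frame of polisher between 0.03 and 0.075 m and z of stone4 in the frame of polisher between 0.03 and 0.075 m and z of stone5 in the frame of polisher between 0.03 and 0.075 m and z of stone6 in the frame of polisher between 0.03 and 0.075 m and horizontal distance between each of ring_green, ring_plated and bowl_floor below 0.056 m and z of ring_green in the frame of polisher between 0.03 and 0.075 m and z of ring_plated in the frame of polisher between 0.03 and 0.075 m), for 0.2 s.
2. then the cover is seated on the bowl (horizontal distance between cover and bowl_mouth below 0.008 m and z of cover in the frame of polisher between 0.07 and 0.079 m and angle between cover's own z axis and vertical below 0.06 rad and contact force between the fingers and cover below 0.1 N), for 0.2 s.
3. then the weight stands on the crown (horizontal distance between brass_weight and cover_crown below 0.012 m and z of brass_weight in the frame of cover above 0.026 m and angle between brass_weight's own z axis and vertical below 0.2 rad and linear speed of brass_weight below 0.02 m/s and contact force between brass_weight and cover above 1 N and contact force between the fingers and brass_weight below 0.1 N), for 0.3 s.
4. then the switch is pushed over to on (value of joint switch above 0.85 rad), for 0.2 s.
At the end, for the whole second after the job is handed in: All stones and rings lie in the bowl below its rim; the cover is seated (within 8 mm of centre, flat on the rim); the brass weight stands upright on the dome within 12 mm of its crown; the switch is past 0.85 rad; the scoop lies flat on the tray's floor (all of step 1 and horizontal distance between cover and bowl_mouth below 0.008 m and z of cover in the frame of polisher between 0.07 and 0.079 m and angle between cover's own z axis and vertical below 0.06 rad and horizontal distance between brass_weight and cover_crown below 0.012 m and z of brass_weight in the frame of cover above 0.026 m and angle between brass_weight's own z axis and vertical below 0.2 rad and linear speed of brass_weight below 0.02 m/s and contact force between brass_weight and cover above 1 N and value of joint switch above 0.85 rad and x of scoop in the frame of tray between -0.06 and 0.06 m and y of scoop in the frame of tray between -0.1 and 0.1 m and z of scoop in the frame of tray below 0.01 m and angle between scoop's own z axis and vertical below 0.1 rad); the robot touches nothing.
It fails at once if the gripper's fingers touch a stone (over 0.5 N) (contact force between the fingers and stone1 above 0.5 N or contact force between the fingers and stone2 above 0.5 N or contact force between the fingers and stone3 above 0.5 N or contact force between the fingers and stone4 above 0.5 N or contact force between the fingers and stone5 above 0.5 N or contact force between the fingers and stone6 above 0.5 N).
It fails at once if the bottle, the cup or the graver is moved more than 30 mm (distance of any of blue_bottle, white_cup, graver_0 from where it was at the start of the episode above 0.03 m).
Of ring_green, ring_plated only 1 to 2 are there at a start; the rules pass over those that are not, and their reading is None.
Of stone1, stone2, stone3, stone4, stone5, stone6 only 4 to 6 are there at a start; the rules pass over those that are not, and their reading is None.
At some moment in a run one of scoop, cover, ring_green, ring_plated may be knocked a few centimetres aside while the robot is not near it.
It also fails if it takes over 192 s, if anything falls off the work surface, if the arm or the gripper's body presses on something with over 40 N, if the wrist force passes 120 N, or if a joint passes its speed limit or range.

### The arm

A 6-joint arm with a two-finger parallel gripper is mounted at the origin on a cart in front of the work surface, level with it; the furniture and walls round the work are solid. World frame = base frame: x ahead of the robot, y to its left, z up, the work surface at z = 0. Lengths are in m, angles in degrees, forces in N, time in s.
With the tool pointing down it reaches from about 0.3 to 0.75 m from the base axis. Payload 8.5 kg.
Tool frame: the origin (TCP) lies between the finger pads; the fingertips stand env.finger_overhang ahead of it and the grasp point (between the pads) lies 2 mm behind it (env.finger_overhang is the distance from the TCP to the fingertips, in m); z points along the fingers, y is the line along which they close (so a half turn about z gives the same grasp; the last joint's range is limited). The gripper opens to 85 mm and grips with 20 to 120 N. Pads are 22 mm wide; open, the fingers measure 114 mm over their backs; the gripper's body (76 mm by 85 mm) begins 54 mm behind the grasp point. The pads swing forward as they close: fully open they stand 13 mm farther back than shut.
Start: joints at [59.055, 21.807, 74.336, -0, 83.858, -12.336], TCP at [0.176, 0.521, 0.248] pointing down, gripper open.
Joint ranges: [-178.18, 178.18], [-50.72, 133.34], [12.68, 142.11], [-81.47, 261.47], [9.98, 163.14], [-165.26, 165.26]. Speed limits (degrees/s): [136.94, 136.94, 180, 180, 180, 180].

### API

Orientations are given as a 3x3 rotation matrix whose columns are the frame's x, y, z axes.
In Python, from rig import env gives the robot as it stands. The module is installed in compiled form; this text tells all that it offers.
- The arm moves only by the tool jog_arm, never from a script. Its arguments are lists of equal length, an entry for each row: "hand": the finger opening in m, from 0 to 0.0854; "travel": the shift along the world's x, y, z in m, a list of three; "yaw": the turn about the world's z in rad. A call has exactly 5 rows; each row shifts and turns the commanded pose from where the row before left it; what a row does not reach is not made up. A row lasts 1/8 s, in which the tool goes at most 62.5 mm and 10.7 degrees, less where a joint would pass 70% of its speed; a pose out of reach is approached as far as the arm can. A call is refused whole if a number of a shift passes 0.0625 or a number of a turn 0.188, either way. A call with a gripper value outside its range is refused whole. The fingers move at their own pace and stop on an object; "grip_force" is the grip in N (left out, the last holds). Time passes only in rows, so rows that do not move let the fingers close, or fill a call up. It gives the time, the measured TCP pose, the force, the opening and the grip force at its end, in the units of the state.
- env.observe(): the state, without advancing time (a new reading comes with each control period).
- env.get_image(name): name is "scene" or "top"; returns the picture (420x560x3 uint8, red, green, blue); there is no depth.
- env.calibration(name): a dict with "fx", "fy", "cx", "cy" (pixels), "k1" (the pictures are not rectified: a ray, as slopes to the right and down, at radius r is drawn at 1 + k1 r^2 times it, then the intrinsics apply), "position" and "rotation" of the camera in the world. Camera axes: x right, y down, z forward; pixel columns grow to the right and rows downward; lengths in m; the calibration is good to about 2 mm. A picture is of the moment at which its call begins. calibration takes no time and is no camera call.
- env.close_job(): hands the job in; it is judged then, once.
The state is a dict: "time_s": time; "q": joint angles; "qvel": joint speeds; "joint_efforts": joint torques, N m; "position": TCP position; "tool_rot": TCP orientation; "ft_force": force on the tool from outside, world axes, zero at the start; "wrist_torque": the same for the moment, N m; "grip_width": finger opening in m; "gripper_force": force on a finger pad.
Only numpy, scipy, OpenCV 4.12 (cv2) and the standard library are available. Lean on these libraries where they do the work, as an engineer would, in place of code of your own. Each camera call takes 0.05 s, during which the arm holds its last target. There are 200 camera calls.

## Working session

There is one attempt and no reset: what is moved stays moved. The work goes in short steps, Python scripts to look and compute and a tool call to move; the robot and the scene stay as the last step left them, time stands still between calls to the robot, and variables do not carry over. Pictures are saved under pics/ and viewed, at most 14 in all, crops included, and the job is handed in when it is done.

Besides the shell and the picture viewer there is one more tool, called after "Request:" as a command line: name --pt "numbers of a row" for each row, then --argument value for the rest. jog_arm: Moves the arm, as the interface text tells. Its arguments: {"type":"object","properties":{"hand":{"type":"array"},"travel":{"type":"array"},"yaw":{"type":"array"},"grip_force":{"type":"number"}},"required":["hand","travel","yaw"]}

```bash
mkdir -p pics; cat > h.py <<'E'
import numpy as np, cv2
from rig import env
def cal(n):
    c=env.calibration(n); return c,np.array(c["position"]),np.array(c["rotation"])
def proj(n,P):
    c,p,R=cal(n); v=R.T@(np.array(P,float)-p); x,y=v[:2]/v[2]; s=1+c["k1"]*(x*x+y*y)
    return np.array([c["fx"]*x*s+c["cx"],c["fy"]*y*s+c["cy"]])
def ray(n,u,v):
    c,p,R=cal(n); a,b=(u-c["cx"])/c["fx"],(v-c["cy"])/c["fy"]; x,y=a,b
    for _ in range(20):
        s=1+c["k1"]*(x*x+y*y); x,y=a/s,b/s
    return p,R@np.array([x,y,1])
def at(n,u,v,z):
    p,d=ray(n,u,v); return p+d*(z-p[2])/d[2]
def snap(n,f,crop=None,size=(800,600)):
    im=cv2.cvtColor(np.array(env.get_image(n)),cv2.COLOR_RGB2BGR)
    if crop: a,b,c,d=crop; im=im[b:d,a:c]
    k=min(size[0]/im.shape[1],size[1]/im.shape[0])
    cv2.imwrite("pics/"+f,cv2.resize(im,None,fx=k,fy=k,interpolation=cv2.INTER_CUBIC)); print(f,"scale",k)
E
python3 - <<'E'
from h import *
snap("scene","s0.png"); snap("top","t0.png")
for n in("scene","top"):
    c,p,R=cal(n); print(n,c,flush=True)
print(env.finger_overhang, env.observe())
E
```

```text
s0.png scale 1.4285714285714286
t0.png scale 1.4285714285714286
scene {'fx': 384.2447507379299, 'fy': 384.2447507379299, 'cx': 280.73337077105845, 'cy': 210.413069740086, 'k1': 0.03224955161516316, 'position': array([0.38808205, 0.6898449 , 0.78986312]), 'rotation': array([[-0.9943459 , -0.0848192 ,  0.06389007],
       [-0.10562019,  0.72775104, -0.6776598 ],
       [ 0.0109825 , -0.68057632, -0.73259488]])}
top {'fx': 501.0079780158577, 'fy': 501.0079780158577, 'cx': 270.3871145025827, 'cy': 208.09365842340625, 'k1': -0.08564698763709361, 'position': array([ 0.40711044, -0.01180568,  1.19753052]), 'rotation': array([[-0.02340253, -0.99812893,  0.05648851],
       [-0.99972318,  0.02350215,  0.00109982],
       [-0.00242537, -0.05644714, -0.99840264]])}
0.017 {'time_s': 0.1, 'q': array([ 5.90554893e+01,  2.18362310e+01,  7.43793283e+01, -1.56660810e-03,
        8.38588081e+01, -1.23369416e+01]), 'qvel': array([ 0.01951827,  0.013718  , -0.13360961, -0.05956481,  0.05635528,
        0.00829804]), 'joint_efforts': array([ 3.59964935e-03, -4.49216795e+01, -2.31654632e+01, -1.71327260e-04,
        3.69535017e-03,  2.40814336e-05]), 'position': array([0.17538561, 0.5210262 , 0.24778831]), 'tool_rot': array([[-9.47727123e-01,  3.19081313e-01, -6.44102417e-04],
       [ 3.19081865e-01,  9.47726486e-01, -1.12719066e-03],
       [ 2.50767444e-04, -1.27379056e-03, -9.99999157e-01]]), 'ft_force': array([-1.25417043, -0.22268723,  0.410635  ]), 'wrist_torque': array([-0.04648904, -0.00407317,  0.01897555]), 'gripper_force': 0.0, 'grip_width': 0.08516999841357421}
```

View pics/s0.png

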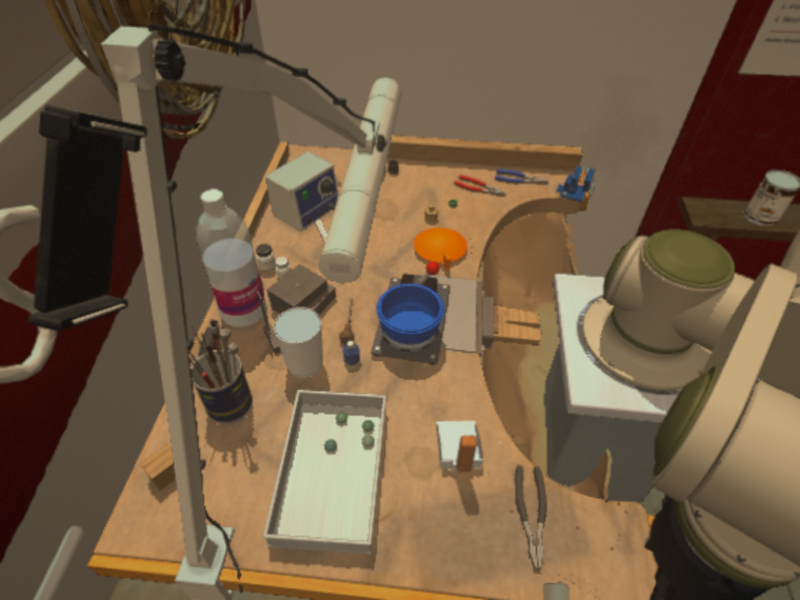

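View pics/t0.png

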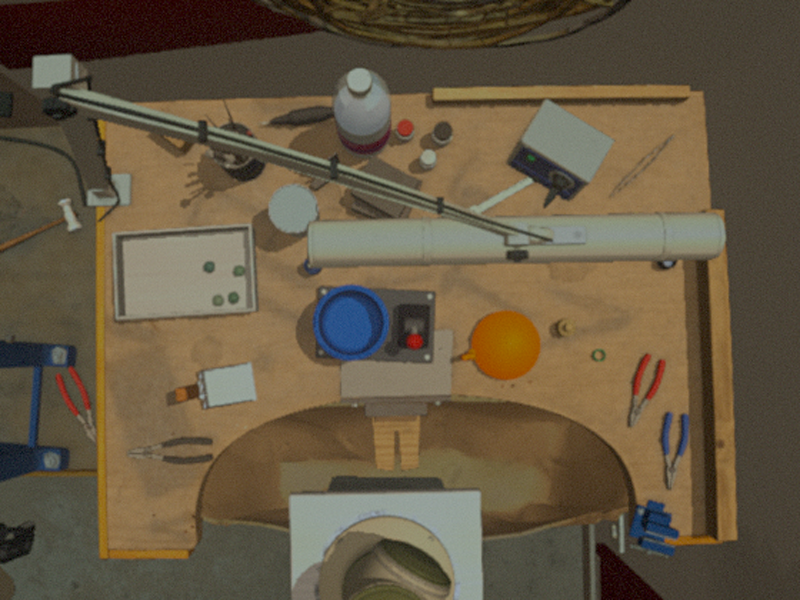

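Top view: four stones in the tray at (209,267), (239,271), (218,300) and (233,297), the scoop at (228,385), the bowl at (350,322) and the cover at (505,345). There is a brass item at (563,327), a green ring at (598,355) and an unknown item at (667,262) under the lamp. I'll enlarge.

```bash
python3 - <<'E'
from h import *
a=cv2.imread("pics/t0.png")
snap("top","t1.png",(310,150,510,290)); snap("scene","s1.png",(220,80,360,260))
A=cv2.imread("pics/t1.png");B=cv2.imread("pics/s1.png");
snap("top","t2.png",(70,150,320,290))
k=600/800
B=cv2.resize(B,None,fx=.85,fy=.85)
C=np.zeros((600,800,3),np.uint8);A=cv2.resize(A,(400,280));C[:280,:400]=A;h,w=B.shape[:2];C[:min(h,600),400:400+min(w,400)]=B[:600,:400]
T=cv2.resize(cv2.imread("pics/t2.png"),(400,224));C[300:524,:400]=T
cv2.imwrite("pics/c1.png",C); print(B.shape)
k=1.4285714
for n,u,v,z in[("bowl",350,322,.081),("ball",415,342,.085),("cover",505,345,.01),("coverear",465,357,.03),("brass",563,327,.036),("gring",598,355,.008),("dark",667,262,.01),("trayTL",113,233,.038),("TR",250,226,.038),("BL",116,321,.038),("BR",256,312,.038),("s1",209,267,.012),("s2",239,271,.012),("s3",218,300,.012),("s4",233,297,.012),("scoopgriptop",183,393,.109),("lipA",251,365,.002),("lipB",256,402,.002),("plateTL",318,290,.0),("plTR",434,292,0),("bottle",312,268,.048),("cup",293,209,.109)]:
    print(n,np.round(at("top",u/k,v/k,z),3))
E
```

```text
t1.png scale 4.0
s1.png scale 3.3333333333333335
t2.png scale 3.2
(510, 397, 3)
bowl [0.433 0.047 0.081]
ball [ 0.4   -0.054  0.085]
cover [ 0.39  -0.206  0.01 ]
coverear [ 0.373 -0.136  0.03 ]
brass [ 0.418 -0.297  0.036]
gring [ 0.37  -0.362  0.008]
dark [ 0.523 -0.486  0.01 ]
trayTL [0.59  0.439 0.038]
TR [0.595 0.21  0.038]
BL [0.444 0.434 0.038]
BR [0.454 0.202 0.038]
s1 [0.532 0.285 0.012]
s2 [0.524 0.234 0.012]
s3 [0.476 0.27  0.012]
s4 [0.481 0.245 0.012]
scoopgriptop [0.33  0.303 0.109]
lipA [0.367 0.218 0.002]
lipB [0.305 0.211 0.002]
plateTL [0.49  0.104 0.   ]
plTR [ 0.482 -0.091  0.   ]
bottle [0.522 0.108 0.048]
cup [0.608 0.13  0.109]
```

View pics/c1.png

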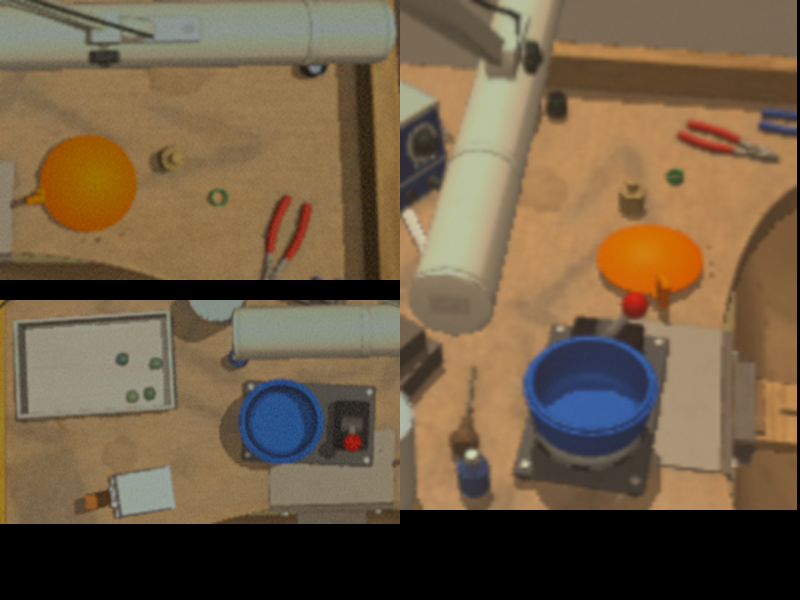

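View pics/t2.png

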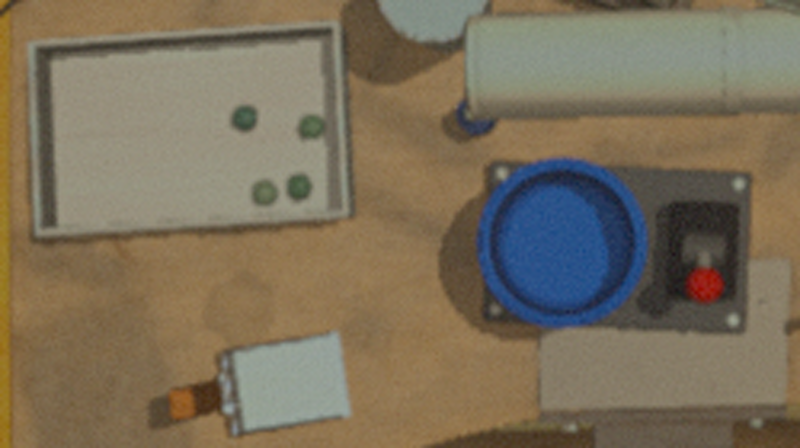

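Four stones are in the tray. The polisher, cover and ear, weight and green ring are clear, and the black item under the lamp is a jar, so the plated ring seems absent. The scoop grip is near (0.327, 0.305) with the scoop at a yaw of about -83.5°, so I go above it.

Request:
jog_arm --hand '[0.0854,0.0854,0.0854,0.0854,0.0854]' --pt "0.03 -0.043 -0.01" --pt "0.03 -0.043 -0.01" --pt "0.03 -0.043 -0.01" --pt "0.03 -0.043 -0.02" --pt "0.031 -0.044 -0.02" --yaw '[-0.18,-0.18,-0.18,-0.18,-0.18]'

```text
time_s: 0.88
position: [0.3273, 0.3039, 0.178]
tool_rot: [[-0.334, 0.943, 0.001], [0.943, 0.334, 0.0], [0.0, 0.001, -1.0]]
ft_force: [2.0, -0.4, 0.1]
grip_width: 0.0853
gripper_force: 0.0
```

Request:
jog_arm --hand '[0.06,0.06,0.06,0.06,0.06]' --pt "0 0 0" --pt "0 0 0" --pt "0 0 0" --pt "0 0 0" --pt "0 0 0" --yaw '[-0.18,-0.05,0,0,0]'

```text
time_s: 1.5
position: [0.3264, 0.3053, 0.1783]
tool_rot: [[-0.117, 0.993, 0.0], [0.993, 0.117, -0.0], [-0.0, 0.0, -1.0]]
ft_force: [-0.4, 0.5, -0.0]
grip_width: 0.06
gripper_force: 0.0
```

```bash
python3 - <<'E'
from h import *
o=env.observe(); print(o["time_s"],o["position"],o["tool_rot"][:,1],o["q"])
snap("top","t3.png",(100,220,200,300),(400,320)); snap("scene","s3.png",(270,250,370,370),(400,480))
A=cv2.imread("pics/t3.png");B=cv2.imread("pics/s3.png");C=np.zeros((600,800,3),np.uint8);C[:A.shape[0],:A.shape[1]]=A;C[:B.shape[0],400:400+B.shape[1]]=B;cv2.imwrite("pics/c3.png",C)
# hidden ring check
def tube(n):
    pts=[proj(n,(x,y,z)) for x in(.51,.57) for y in(.09,-.47) for z in(.183,.233)]
    return cv2.convexHull(np.array(pts,np.float32))
ht,hs=tube("top"),tube("scene")
H=[(x,y) for x in np.arange(.45,.7,.02) for y in np.arange(-.5,.15,.02) if cv2.pointPolygonTest(ht,tuple(map(float,proj("top",(x,y,0.01)))),False)>0 and cv2.pointPolygonTest(hs,tuple(map(float,proj("scene",(x,y,0.01)))),False)>0]
print("hidden both",np.round(H,2).tolist())
print("grip top at",proj("top",(.327,.305,.109)),proj("scene",(.327,.305,.109)))
E
```

```text
1.5 [0.32639001 0.30533477 0.17833846] [9.93162815e-01 1.16737397e-01 4.97656142e-05] [ 2.78505487e+01  1.57297997e+01  9.65376527e+01 -2.83350719e-03
  6.77305046e+01  2.11477769e+01]
t3.png scale 4.0
s3.png scale 4.0
hidden both [[0.55, -0.5], [0.55, -0.48], [0.55, -0.46], [0.55, -0.44], [0.55, -0.42], [0.55, -0.4], [0.55, -0.38], [0.55, -0.36], [0.55, -0.34], [0.55, -0.32], [0.55, -0.3], [0.55, -0.28], [0.55, -0.26], [0.55, -0.24], [0.55, -0.22], [0.55, -0.2], [0.55, -0.18], [0.55, -0.16], [0.55, -0.14], [0.55, -0.12], [0.55, -0.1], [0.57, -0.5], [0.57, -0.48], [0.57, -0.46], [0.57, -0.44], [0.57, -0.42], [0.57, -0.4], [0.57, -0.38], [0.57, -0.36], [0.57, -0.34], [0.57, -0.32], [0.57, -0.3], [0.57, -0.28], [0.57, -0.26], [0.57, -0.24], [0.57, -0.22], [0.57, -0.2], [0.57, -0.18], [0.57, -0.16], [0.57, -0.14], [0.57, -0.12], [0.57, -0.1], [0.59, -0.5], [0.59, -0.48], [0.59, -0.46], [0.59, -0.44], [0.59, -0.42], [0.59, -0.4], [0.59, -0.38], [0.59, -0.36], [0.59, -0.34], [0.59, -0.32], [0.59, -0.3], [0.59, -0.28], [0.59, -0.26], [0.59, -0.24], [0.59, -0.22], [0.59, -0.2], [0.59, -0.18], [0.59, -0.16], [0.59, -0.14], [0.59, -0.12], [0.59, -0.1]]
grip top at [127.17006274 276.37595179] [328.60158571 306.4940683 ]
```

View pics/c3.png

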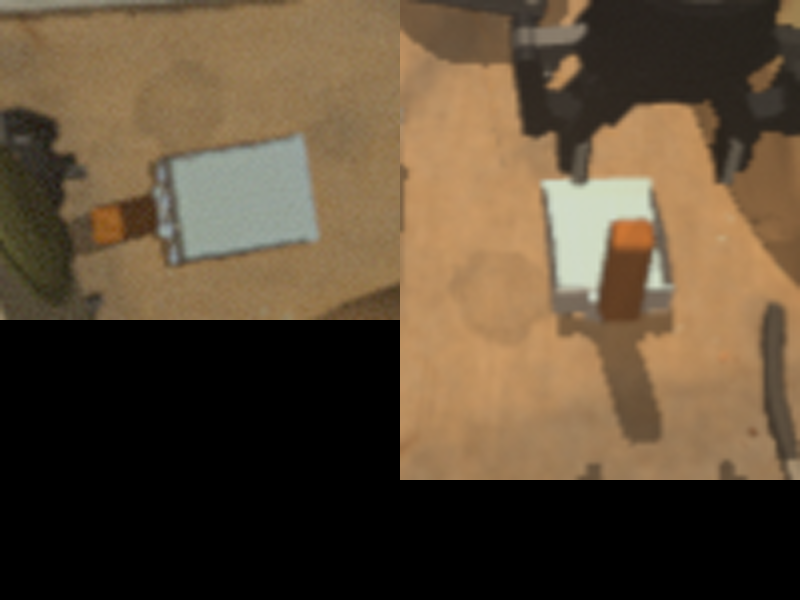

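The grip top is at top pixel (126.8, 276) and scene pixel (328, 308.7), within 2 px of the prediction. I descend and grasp.

Request:
jog_arm --hand '[0.06,0.06,0.06,0.06,0.06]' --pt "0 0.003 -0.025" --pt "0 0 -0.025" --pt "0 0 -0.025" --pt "0 0 -0.02" --pt "0 0 0" --yaw '[0,0,0,0,0]'

```text
time_s: 2.22
position: [0.326, 0.308, 0.0825]
tool_rot: [[-0.116, 0.993, -0.002], [0.993, 0.116, -0.001], [-0.001, -0.002, -1.0]]
ft_force: [-0.1, -0.8, 1.2]
grip_width: 0.0602
gripper_force: 0.0
```

Request:
jog_arm --hand '[0.0,0.0,0.0,0.0,0.0]' --pt "0 0 0" --pt "0 0 0" --pt "0 0 0" --pt "0 0 0" --pt "0 0 0" --yaw '[0,0,0,0,0]' --grip_force 60

```text
time_s: 2.85
position: [0.3268, 0.3085, 0.084]
tool_rot: [[-0.116, 0.993, 0.001], [0.993, 0.116, 0.001], [0.001, 0.001, -1.0]]
ft_force: [-1.0, -0.0, 6.4]
grip_width: 0.0214
gripper_force: 60.5
```

Request:
jog_arm --hand '[0.0,0.0,0.0,0.0,0.0]' --pt "0 0 0" --pt "0 0 0.02" --pt "0 0 0.03" --pt "0 0 0.03" --pt "0 0 0.0" --yaw '[0,0,0,0,0]'

```text
time_s: 3.48
position: [0.3271, 0.3086, 0.1649]
tool_rot: [[-0.116, 0.993, 0.004], [0.993, 0.116, 0.002], [0.002, 0.004, -1.0]]
ft_force: [-0.6, -0.6, -0.3]
grip_width: 0.0215
gripper_force: 59.7
```

Request:
jog_arm --hand '[0.0,0.0,0.0,0.0,0.0]' --pt "0.034 0.02 0" --pt "0.034 0.02 0.0" --pt "0.034 0.02 0.0" --pt "0.035 0.02 0.0" --pt "0.035 0.019 0.0" --yaw '[-0.02,-0.02,-0.02,-0.02,0]'

```text
time_s: 4.1
position: [0.4992, 0.4076, 0.1615]
tool_rot: [[-0.036, 0.999, -0.002], [0.999, 0.036, -0.001], [-0.001, -0.002, -1.0]]
ft_force: [0.7, 0.6, -1.7]
grip_width: 0.0213
gripper_force: 59.6
```

Request:
jog_arm --hand '[0.0,0.0,0.0,0.0,0.0]' --pt "0 0 0" --pt "0 0 -0.02" --pt "0 0 -0.02" --pt "0 0 -0.02" --pt "0 0 -0.01" --yaw '[0,0,0,0,0]'

```text
time_s: 4.72
position: [0.4972, 0.4066, 0.0915]
tool_rot: [[-0.036, 0.999, -0.003], [0.999, 0.036, -0.002], [-0.002, -0.003, -1.0]]
ft_force: [-0.2, -0.5, -1.2]
grip_width: 0.0215
gripper_force: 59.8
```

Request:
jog_arm --hand '[0.0,0.0,0.0,0.0,0.0]' --pt "0 0 -0.002" --pt "0 0 -0.002" --pt "0 0 -0.002" --pt "0 0 0" --pt "0 0 0" --yaw '[0,0,0,0,0]'

```text
time_s: 5.35
position: [0.4988, 0.4074, 0.0881]
tool_rot: [[-0.036, 0.999, 0.001], [0.999, 0.036, 0.001], [0.001, 0.001, -1.0]]
ft_force: [-1.4, 1.0, 5.7]
grip_width: 0.0214
gripper_force: 60.6
```

```bash
python3 - <<'E'
from h import *
o=env.observe(); print(o["time_s"],o["position"],o["tool_rot"][:,1],o["ft_force"])
snap("top","t4.png",(70,150,190,240),(400,300)); snap("scene","s4.png",(180,265,280,390),(400,500))
A=cv2.imread("pics/t4.png");B=cv2.imread("pics/s4.png");C=np.zeros((500,800,3),np.uint8);C[:A.shape[0],:A.shape[1]]=A;C[:B.shape[0],400:400+B.shape[1]]=B;cv2.imwrite("pics/c4.png",C)
E
```

```text
5.35 [0.49877004 0.4074417  0.08810889] [0.99935114 0.03599745 0.00121466] [-1.3762479   1.03164074  5.71347178]
t4.png scale 3.3333333333333335
s4.png scale 4.0
```

View pics/c4.png

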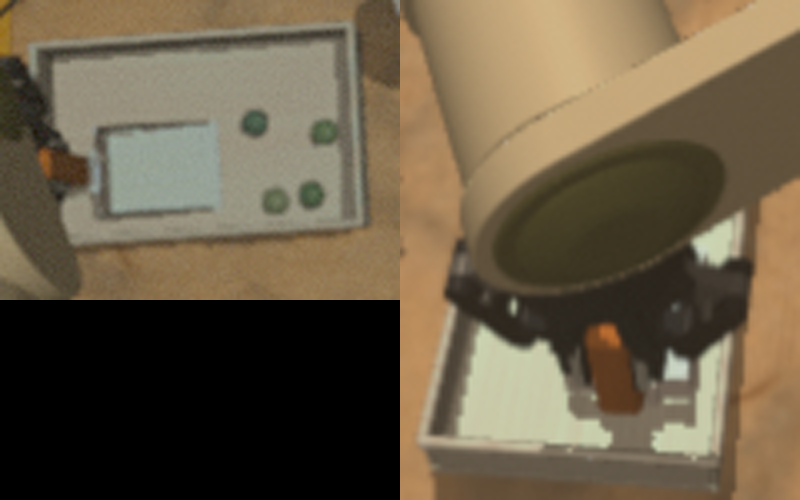

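The scoop is flat on the tray floor, with its lip edge at about px (218, 122–210). Stones are at (255,122), (322,131), (275,200) and (311,194), all just inside its width. I shift 2.5 mm toward +x and drive toward the end wall.

Request:
jog_arm --hand '[0.0,0.0,0.0,0.0,0.0]' --pt "0.003 0 0.0005" --pt "0.0005 -0.012 0" --pt "0.0005 -0.012 0" --pt "0.0005 -0.012 0" --pt "0.0005 -0.012 0" --yaw '[0,0,0,0,0]'

```text
time_s: 6.08
position: [0.5038, 0.3584, 0.0882]
tool_rot: [[-0.035, 0.999, 0.001], [0.999, 0.035, 0.001], [0.001, 0.001, -1.0]]
ft_force: [0.1, 4.5, 5.4]
grip_width: 0.0213
gripper_force: 60.5
```

Request:
jog_arm --hand '[0.0,0.0,0.0,0.0,0.0]' --pt "0.0005 -0.012 0" --pt "0.0005 -0.012 0" --pt "0.0005 -0.01 0" --pt "0.0003 -0.008 0" --pt "0 0 0" --yaw '[0,0,0,0,0]'

```text
time_s: 6.7
position: [0.5056, 0.316, 0.088]
tool_rot: [[-0.035, 0.999, 0.0], [0.999, 0.035, -0.001], [-0.001, 0.0, -1.0]]
ft_force: [1.2, 0.0, 5.3]
grip_width: 0.0217
gripper_force: 60.6
```

Request:
jog_arm --hand '[0.0,0.0,0.0,0.0,0.0]' --pt "0 -0.003 0" --pt "0 -0.003 0" --pt "0 -0.003 0" --pt "0 0 0" --pt "0 0 0" --yaw '[0,0,0,0,0]'

```text
time_s: 7.32
position: [0.5056, 0.3081, 0.0881]
tool_rot: [[-0.036, 0.999, 0.001], [0.999, 0.036, 0.0], [0.0, 0.001, -1.0]]
ft_force: [1.3, 3.0, 6.3]
grip_width: 0.0216
gripper_force: 60.5
```

```bash
python3 - <<'E'
from h import *
o=env.observe(); print(o["time_s"],o["position"],o["tool_rot"][:,1],o["ft_force"])
snap("top","t5.png",(90,150,190,240),(640,576))
E
```

```text
7.325 [0.50556293 0.30807154 0.08813512] [9.99359500e-01 3.57750750e-02 8.57054417e-04] [1.27014715 2.96226527 6.27540114]
t5.png scale 6.4
```

View pics/t5.png

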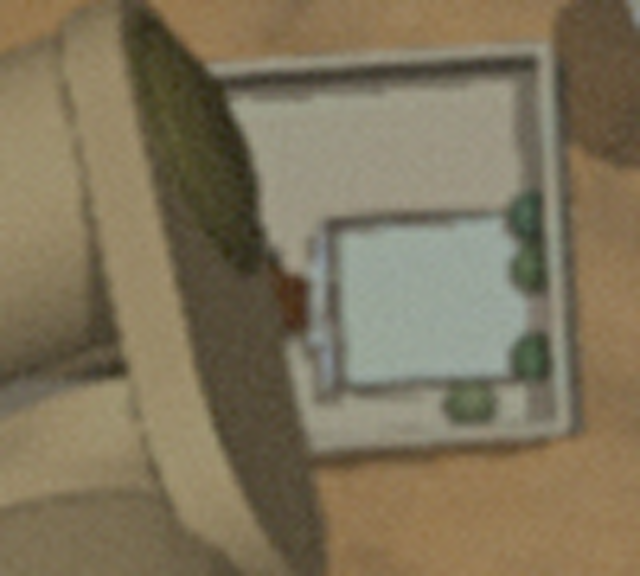

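The stones at (525,215), (527,268) and (530,357) are against the wall ahead of the lip. The fourth slipped past the low-x side, to (470,402). I back off, shift +x by 4 mm and drive home to pick up three.

Request:
jog_arm --hand '[0.0,0.0,0.0,0.0,0.0]' --pt "0 0.012 0" --pt "0.004 0 0" --pt "0 0 0" --pt "0 -0.01 0" --pt "0 -0.006 0" --yaw '[0,0,0,0,0]'

```text
time_s: 8.0
position: [0.5095, 0.3045, 0.0882]
tool_rot: [[-0.036, 0.999, 0.001], [0.999, 0.036, 0.001], [0.001, 0.001, -1.0]]
ft_force: [1.3, 17.2, 14.7]
grip_width: 0.0213
gripper_force: 61.7
```

Request:
jog_arm --hand '[0.0,0.0,0.0,0.0,0.0]' --pt "0 -0.004 0" --pt "0 -0.002 0" --pt "0 -0.002 0" --pt "0 -0.001 0" --pt "0 0 0" --yaw '[0,0,0,0,0]'

```text
time_s: 8.62
position: [0.5105, 0.3003, 0.0913]
tool_rot: [[-0.036, 0.999, 0.008], [0.999, 0.036, 0.011], [0.011, 0.008, -1.0]]
ft_force: [-3.4, 27.4, 21.9]
grip_width: 0.0216
gripper_force: 62.3
```

```bash
python3 - <<'E'
from h import *
o=env.observe(); print(o["time_s"],o["position"],o["tool_rot"][:,1],o["ft_force"])
snap("top","t6.png",(90,150,190,240),(640,576))
E
```

```text
8.625 [0.51054216 0.30029022 0.09134328] [0.99931462 0.03613699 0.00802535] [-3.35372318 27.40759968 21.92066015]
t6.png scale 6.4
```

View pics/t6.png

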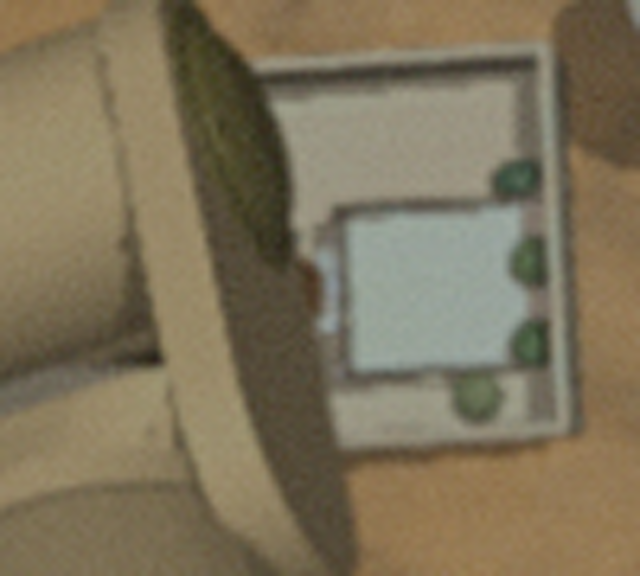

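The stones at (528,260) and (530,342) are over the lip in the shadowed strip, while one stone slid off the +x side to (515,178) and another sits at (475,398). I back off gently to see whether the two come along.

Request:
jog_arm --hand '[0.0,0.0,0.0,0.0,0.0]' --pt "0 0.004 0" --pt "0 0.006 0" --pt "0 0.008 0" --pt "0 0.008 0" --pt "0 0.006 0" --yaw '[0,0,0,0,0]'

```text
time_s: 9.3
position: [0.5093, 0.3263, 0.0878]
tool_rot: [[-0.036, 0.999, -0.001], [0.999, 0.036, -0.003], [-0.003, -0.001, -1.0]]
ft_force: [-0.3, -5.7, 6.6]
grip_width: 0.0208
gripper_force: 60.5
```

```bash
cat > st.py <<'E'
from h import *
# green blobs in the tray region, raw px and world (z .014)
def stones(z=.014,roi=(70,150,190,245)):
    im=np.array(env.get_image("top")); a,b,c,d=roi; hsv=cv2.cvtColor(cv2.GaussianBlur(im,(3,3),0),cv2.COLOR_RGB2HSV)[b:d,a:c]
    m=cv2.inRange(hsv,(45,45,20),(100,255,170)); n,l,s,ce=cv2.connectedComponentsWithStats(m)
    for i in range(1,n):
        if s[i,4]>12: p=ce[i]+[a,b]; print(np.round(p,1),s[i,4],np.round(at("top",p[0],p[1],z)[:2],3))
    return im
if __name__=="__main__":
    o=env.observe(); print(o["time_s"],o["position"],o["ft_force"]); stones()
E
python3 st.py
```

```text
9.3 [0.50933096 0.32627856 0.08781829] [-0.25714653 -5.67511648  6.56586044]
[170.5 178.1] 22 [0.551 0.226]
[164.1 190.8] 27 [0.521 0.241]
[163.9 204.3] 27 [0.489 0.242]
```

The two stones at (164,191) and (164,204) moved back with the scoop. I back off slowly, then start forward quickly with a soft stop so they slide further aboard.

Request:
jog_arm --hand '[0.0,0.0,0.0,0.0,0.0]' --pt "0 0.005 0.001" --pt "0 0.012 0" --pt "0 0.016 0" --pt "0 0.016 0" --pt "0 0.016 0" --yaw '[0,0,0,0,0]' --grip_force 100

```text
time_s: 9.98
position: [0.509, 0.3937, 0.0886]
tool_rot: [[-0.036, 0.999, -0.0], [0.999, 0.036, 0.0], [0.0, -0.0, -1.0]]
ft_force: [-0.9, -0.2, -0.5]
grip_width: 0.0208
gripper_force: 97.6
```

Request:
jog_arm --hand '[0.0,0.0,0.0,0.0,0.0]' --pt "0 0.01 0.0" --pt "0 0.004 0" --pt "0 0 0" --pt "0.001 -0.045 0" --pt "0.001 -0.025 0" --yaw '[0,0,0,0,0]'

```text
time_s: 10.6
position: [0.5112, 0.3344, 0.0888]
tool_rot: [[-0.035, 0.999, -0.0], [0.999, 0.035, -0.0], [-0.0, -0.001, -1.0]]
ft_force: [-1.5, -0.5, -0.8]
grip_width: 0.021
gripper_force: 97.8
```

Request:
jog_arm --hand '[0.0,0.0,0.0,0.0,0.0]' --pt "0.001 -0.01 0" --pt "0 -0.003 0" --pt "0 0 0" --pt "0 0 0" --pt "0 0 0" --yaw '[0,0,0,0,0]'

```text
time_s: 11.22
position: [0.5122, 0.3237, 0.0888]
tool_rot: [[-0.037, 0.999, -0.0], [0.999, 0.037, 0.0], [0.0, -0.0, -1.0]]
ft_force: [-0.9, 1.0, -0.9]
grip_width: 0.0208
gripper_force: 97.8
```

```bash
python3 st.py
```

```text
11.225 [0.51217297 0.32370332 0.08875978] [-0.86758377  1.03666391 -0.85186605]
[170.3 178.1] 19 [0.551 0.226]
[172.5 196.8] 18 [0.506 0.222]
```

```bash
python3 - <<'E'
from h import *
snap("top","t7.png",(90,150,190,240),(640,576))
E
```

```text
t7.png scale 6.4
```

View pics/t7.png

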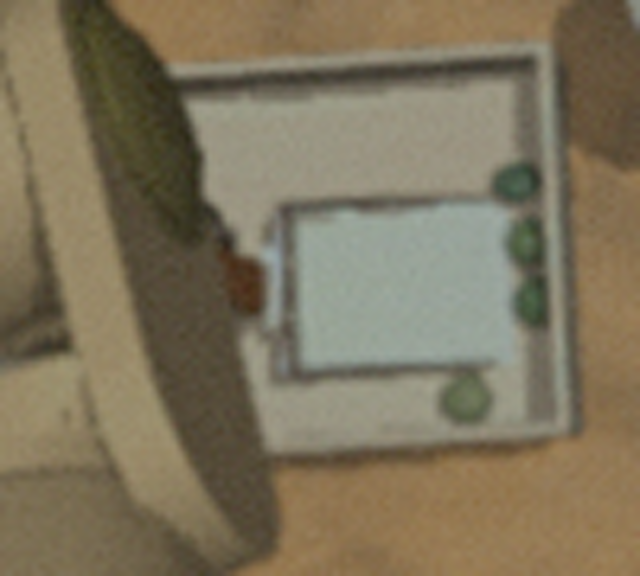

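Both fell off the bevelled lip: they are back at the wall at (526,240) and (531,300), with a third at (515,182) and the fourth at (465,398). They need a lip-up tilt before retreating. I can get that by driving to the wall, loosening the grip to 20 N, then pressing and pulling back so the scoop pivots on its heel.

Request:
jog_arm --hand '[0.0,0.0,0.0,0.0,0.0]' --pt "0 0 -0.001" --pt "0 -0.008 0" --pt "0 -0.007 0" --pt "0 -0.004 0" --pt "0 -0.002 0" --yaw '[0,0,0,0,0]'

```text
time_s: 11.95
position: [0.5128, 0.3031, 0.0889]
tool_rot: [[-0.035, 0.999, 0.002], [0.999, 0.035, 0.003], [0.003, 0.002, -1.0]]
ft_force: [-1.9, 12.0, 9.2]
grip_width: 0.0207
gripper_force: 99.2
```

Request:
jog_arm --hand '[0.0,0.0,0.0,0.0,0.0]' --pt "0 0 0" --pt "0 0 0" --pt "0 0 0" --pt "0 0.003 -0.002" --pt "0 0.004 -0.001" --yaw '[0,0,0,0,0]' --grip_force 20

```text
time_s: 12.58
position: [0.5128, 0.3078, 0.087]
tool_rot: [[-0.036, 0.999, 0.002], [0.999, 0.036, -0.003], [-0.003, 0.002, -1.0]]
ft_force: [-4.5, -8.3, 25.6]
grip_width: 0.021
gripper_force: 101.0
```

Request:
jog_arm --hand '[0.0,0.0,0.0,0.0,0.0]' --pt "0 0.004 -0.001" --pt "0 0.004 -0.001" --pt "0 0.004 -0.001" --pt "0 0.004 -0.0015" --pt "0 0.004 -0.0015" --yaw '[0,0,0,0,0]'

```text
time_s: 13.2
position: [0.5129, 0.3279, 0.0803]
tool_rot: [[-0.036, 0.999, 0.002], [0.999, 0.036, -0.002], [-0.002, 0.002, -1.0]]
ft_force: [-1.3, -4.1, 14.6]
grip_width: 0.0208
gripper_force: 100.4
```

```bash
python3 st.py
```

```text
13.2 [0.5129472 0.3279037 0.0802876] [-1.31918957 -4.14773552 14.59635684]
[169.4 186.7] 22 [0.531 0.229]
[170.3 195.6] 31 [0.509 0.227]
```

Request:
jog_arm --hand '[0.0,0.0,0.0,0.0,0.0]' --pt "0 0.004 -0.002" --pt "0 0.004 -0.002" --pt "0 0.003 -0.001" --pt "0 0 0" --pt "0 0 0" --yaw '[0,0,0,0,0]'

```text
time_s: 13.88
position: [0.5133, 0.3389, 0.0752]
tool_rot: [[-0.036, 0.999, 0.003], [0.999, 0.036, -0.002], [-0.002, 0.002, -1.0]]
ft_force: [0.6, -4.2, 12.3]
grip_width: 0.021
gripper_force: 101.0
```

```bash
python3 st.py; python3 - <<'E'
from h import *
snap("top","t8.png",(90,150,190,240),(450,400)); snap("scene","s8.png",(180,265,270,365),(350,400))
A=cv2.imread("pics/t8.png");B=cv2.imread("pics/s8.png");C=np.zeros((410,800,3),np.uint8);C[:A.shape[0],:A.shape[1]]=A;C[:B.shape[0],450:450+B.shape[1]]=B;cv2.imwrite("pics/c8.png",C)
E
```

```text
13.875 [0.51330541 0.33888068 0.07519098] [ 0.6192552  -4.17634791 12.26219653]
[166.6 186.2] 17 [0.532 0.235]
[167.5 195. ] 26 [0.511 0.234]
t8.png scale 4.444444444444445
s8.png scale 3.888888888888889
```

View pics/c8.png

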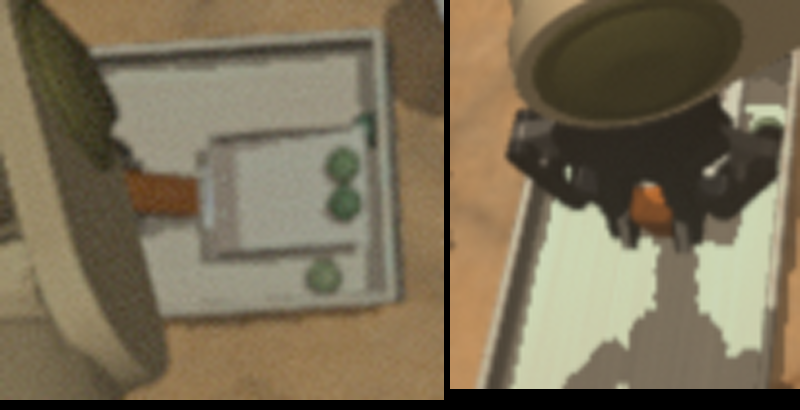

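The scoop is tilted lip-up with two stones aboard at (342,165) and (342,203). One is at the wall at (367,130) and one on the low-x side at (323,277). Now a slow retreat with a forward jerk, to slide the two to the back.

Request:
jog_arm --hand '[0.0,0.0,0.0,0.0,0.0]' --pt "0 0.002 0.004" --pt "0 0.008 0.002" --pt "0 0.014 0" --pt "0 0.014 0" --pt "0 0.008 0" --yaw '[0,0,0,0,0]'

```text
time_s: 14.65
position: [0.512, 0.3875, 0.0795]
tool_rot: [[-0.037, 0.999, -0.0], [0.999, 0.037, -0.0], [-0.0, -0.0, -1.0]]
ft_force: [1.0, -0.2, -1.8]
grip_width: 0.0207
gripper_force: 99.1
```

Request:
jog_arm --hand '[0.0,0.0,0.0,0.0,0.0]' --pt "0 0 0" --pt "0 -0.025 0" --pt "0 -0.012 0" --pt "0 -0.004 0" --pt "0 0 0" --yaw '[0,0,0,0,0]'

```text
time_s: 15.28
position: [0.5124, 0.3452, 0.0799]
tool_rot: [[-0.036, 0.999, 0.0], [0.999, 0.036, 0.0], [0.0, 0.0, -1.0]]
ft_force: [-1.1, 0.5, -0.5]
grip_width: 0.0207
gripper_force: 99.0
```

```bash
python3 st.py
```

```text
15.275 [0.51243118 0.34523883 0.07992748] [-1.14835642  0.48403099 -0.5077869 ]
[171.6 178.6] 18 [0.55  0.223]
[141.8 198.7] 23 [0.504 0.295]
```

```bash
sed -i 's/(45,45,20),(100,255,170)/(40,28,15),(100,255,190)/; s/>12/>7/' st.py; python3 st.py
```

```text
15.325 [0.51236888 0.34552035 0.07990256] [ 0.05706837  0.39905513 -1.05577609]
[171.6 178.4] 21 [0.551 0.223]
[140.7 189. ] 18 [0.527 0.298]
[141.8 198.3] 32 [0.505 0.296]
```

Both stones sit at the back of the scoop. I retreat, move to +x in front of the third stone, lower the heel, release so the scoop drops level, and regrasp.

Request:
jog_arm --hand '[0.0,0.0,0.0,0.0,0.0]' --pt "0 0.01 0" --pt "0.008 0.012 0.0" --pt "0.012 0.012 0" --pt "0.01 0.006 0" --pt "0.004 0.0 0" --yaw '[0,0,0,0,0]'

```text
time_s: 16.0
position: [0.5464, 0.3862, 0.0796]
tool_rot: [[-0.037, 0.999, 0.0], [0.999, 0.037, 0.0], [0.0, 0.0, -1.0]]
ft_force: [0.0, 0.2, -1.8]
grip_width: 0.0208
gripper_force: 98.9
```

Request:
jog_arm --hand '[0.0,0.0,0.0,0.03,0.04]' --pt "0 0 -0.003" --pt "0 0 -0.002" --pt "0 0 0" --pt "0 0 0" --pt "0 0 0" --yaw '[0,0,0,0,0]'

```text
time_s: 16.62
position: [0.5461, 0.3851, 0.0747]
tool_rot: [[-0.036, 0.999, -0.0], [0.999, 0.036, -0.0], [-0.0, -0.0, -1.0]]
ft_force: [-0.4, 0.6, 0.3]
grip_width: 0.0398
gripper_force: 0.0
```

Request:
jog_arm --hand '[0.045,0.045,0.045,0.045,0.045]' --pt "0 0 0" --pt "0 0 0.003" --pt "0 -0.01 0.005" --pt "0 -0.01 0.005" --pt "0 -0.007 0" --yaw '[0,0,0,0,0]'

```text
time_s: 17.25
position: [0.5466, 0.3573, 0.0885]
tool_rot: [[-0.035, 0.999, 0.001], [0.999, 0.035, 0.0], [0.0, 0.001, -1.0]]
ft_force: [0.3, -0.1, 0.1]
grip_width: 0.0451
gripper_force: 0.0
```

```bash
python3 st.py; python3 - <<'E'
from h import *
snap("top","t9.png",(90,150,190,240),(450,400)); snap("scene","s9.png",(180,265,270,365),(350,400))
A=cv2.imread("pics/t9.png");B=cv2.imread("pics/s9.png");C=np.zeros((410,800,3),np.uint8);C[:A.shape[0],:A.shape[1]]=A;C[:B.shape[0],450:450+B.shape[1]]=B;cv2.imwrite("pics/c9.png",C)
E
```

```text
17.25 [0.54663561 0.35733534 0.08854904] [ 0.33891613 -0.14035215  0.12599725]
[127.8 180.2] 108 [0.549 0.329]
[171.6 178.5] 22 [0.55  0.223]
t9.png scale 4.444444444444445
s9.png scale 3.888888888888889
```

View pics/c9.png

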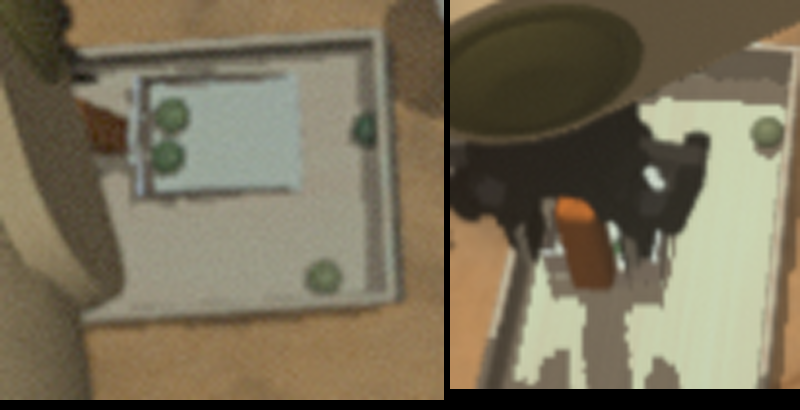

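Level again, with two stones at the back (170,115),(167,157), a third at the wall (365,130) and the fourth at (323,277). I regrasp, drive at the third stone, and tilt.

Request:
jog_arm --hand '[0.0,0.0,0.0,0.0,0.0]' --pt "0 0 0" --pt "0 0 0" --pt "0 0 0" --pt "0 -0.006 0" --pt "0.0005 -0.012 0" --yaw '[0,0,0,0,0]' --grip_force 80

```text
time_s: 18.02
position: [0.5467, 0.3399, 0.0878]
tool_rot: [[-0.037, 0.999, 0.0], [0.999, 0.037, 0.0], [0.0, 0.0, -1.0]]
ft_force: [0.7, 0.8, 0.1]
grip_width: 0.0209
gripper_force: 78.2
```

Request:
jog_arm --hand '[0.0,0.0,0.0,0.0,0.0]' --pt "0.0005 -0.012 0" --pt "0.0005 -0.01 0" --pt "0 -0.006 0" --pt "0 -0.003 0" --pt "0 -0.002 0" --yaw '[0,0,0,0,0]'

```text
time_s: 18.65
position: [0.5479, 0.3091, 0.0887]
tool_rot: [[-0.036, 0.999, 0.001], [0.999, 0.036, 0.005], [0.004, 0.002, -1.0]]
ft_force: [-1.6, 12.3, 5.7]
grip_width: 0.0212
gripper_force: 78.8
```

```bash
python3 st.py
```

```text
18.65 [0.54786968 0.30906643 0.08870859] [-1.59560173 12.2578307   5.70608155]
[147.6 179.2] 106 [0.55  0.281]
[172.1 177.7] 15 [0.552 0.222]
```

Request:
jog_arm --hand '[0.0,0.0,0.0,0.0,0.0]' --pt "0 0 0" --pt "0 0.004 -0.002" --pt "0 0.004 -0.002" --pt "0 0.004 -0.001" --pt "0 0.004 -0.001" --yaw '[0,0,0,0,0]'

```text
time_s: 19.32
position: [0.5488, 0.3228, 0.0841]
tool_rot: [[-0.036, 0.999, 0.004], [0.999, 0.036, -0.001], [-0.001, 0.004, -1.0]]
ft_force: [1.2, -0.7, 14.5]
grip_width: 0.0213
gripper_force: 80.7
```

Request:
jog_arm --hand '[0.0,0.0,0.0,0.0,0.0]' --pt "0 0.004 -0.001" --pt "0 0.004 -0.0015" --pt "0 0.004 -0.0015" --pt "0 0.004 -0.002" --pt "0 0.004 -0.002" --yaw '[0,0,0,0,0]'

```text
time_s: 19.95
position: [0.549, 0.343, 0.076]
tool_rot: [[-0.036, 0.999, 0.004], [0.999, 0.036, -0.001], [-0.001, 0.004, -1.0]]
ft_force: [-0.3, -1.7, 13.7]
grip_width: 0.0213
gripper_force: 82.3
```

```bash
python3 st.py
```

```text
19.95 [0.54898718 0.34301882 0.07597574] [-0.26918571 -1.70311689 13.67836169]
[144.5 173.3] 34 [0.564 0.288]
[167.1 176.4] 34 [0.555 0.234]
[143.6 183. ] 36 [0.541 0.291]
```

Request:
jog_arm --hand '[0.0,0.0,0.0,0.0,0.0]' --pt "0 0.002 0.004" --pt "0 0.008 0.002" --pt "0 0.014 0" --pt "0 0.014 0" --pt "0 0.008 0" --yaw '[0,0,0,0,0]'

```text
time_s: 20.62
position: [0.5475, 0.3905, 0.0795]
tool_rot: [[-0.037, 0.999, -0.0], [0.999, 0.037, -0.0], [-0.0, -0.0, -1.0]]
ft_force: [0.0, 0.0, -1.8]
grip_width: 0.0211
gripper_force: 80.3
```

Request:
jog_arm --hand '[0.0,0.0,0.0,0.0,0.0]' --pt "0 0 0" --pt "0 -0.025 0" --pt "0 -0.012 0" --pt "0 -0.004 0" --pt "0 0 0" --yaw '[0,0,0,0,0]'

```text
time_s: 21.25
position: [0.548, 0.3483, 0.08]
tool_rot: [[-0.036, 0.999, 0.0], [0.999, 0.036, 0.0], [0.0, 0.0, -1.0]]
ft_force: [0.2, 0.3, -1.1]
grip_width: 0.021
gripper_force: 80.3
```

```bash
python3 st.py
```

```text
21.25 [0.54795708 0.34825824 0.0799882 ] [ 0.24481345  0.34202806 -1.08673969]
[143.  179.1] 122 [0.551 0.292]
```

Request:
jog_arm --hand '[0.0,0.0,0.0,0.0,0.0]' --pt "-0.006 0.01 0" --pt "-0.015 0.012 0" --pt "-0.018 0.012 0" --pt "-0.015 0.004 0" --pt "-0.006 0 0" --yaw '[0,0,0,0,0]'

```text
time_s: 21.92
position: [0.4864, 0.3867, 0.08]
tool_rot: [[-0.037, 0.999, -0.0], [0.999, 0.037, -0.0], [-0.0, -0.0, -1.0]]
ft_force: [-0.1, -0.6, -1.0]
grip_width: 0.0211
gripper_force: 80.3
```

```bash
python3 st.py
```

```text
21.925 [0.48636874 0.38673088 0.07995836] [-0.13753646 -0.61494432 -1.03324905]
[126.8 204.7] 117 [0.49  0.332]
```

Request:
jog_arm --hand '[0.0,0.0,0.0,0.03,0.04]' --pt "0.001 0 -0.003" --pt "0 0 -0.0015" --pt "0 0 0" --pt "0 0 0" --pt "0 0 0" --yaw '[0,0,0,0,0]'

```text
time_s: 22.6
position: [0.4891, 0.386, 0.0751]
tool_rot: [[-0.036, 0.999, -0.0], [0.999, 0.036, -0.0], [-0.0, -0.0, -1.0]]
ft_force: [0.7, -0.9, -1.4]
grip_width: 0.04
gripper_force: 0.0
```

Request:
jog_arm --hand '[0.045,0.045,0.045,0.045,0.045]' --pt "0 0 0" --pt "0 0 0.003" --pt "0 -0.01 0.005" --pt "0 -0.01 0.005" --pt "0 -0.007 0" --yaw '[0,0,0,0,0]'

```text
time_s: 23.22
position: [0.4891, 0.3584, 0.089]
tool_rot: [[-0.035, 0.999, 0.001], [0.999, 0.035, 0.0], [0.0, 0.001, -1.0]]
ft_force: [-0.5, -0.3, -0.1]
grip_width: 0.0451
gripper_force: 0.0
```

Request:
jog_arm --hand '[0.0,0.0,0.0,0.0,0.0]' --pt "0 0 0" --pt "0 0 0" --pt "0 0 0" --pt "0.0 -0.006 0" --pt "0.0005 -0.012 0" --yaw '[0,0,0,0,0]'

```text
time_s: 23.85
position: [0.4893, 0.3412, 0.0884]
tool_rot: [[-0.037, 0.999, 0.0], [0.999, 0.037, 0.001], [0.001, 0.0, -1.0]]
ft_force: [0.3, 2.1, 1.8]
grip_width: 0.0211
gripper_force: 78.3
```

```bash
python3 st.py;python3 - <<'E'
from h import *
snap("top","t10.png",(90,150,190,240),(640,576))
E
```

```text
23.85 [0.48930349 0.34120336 0.0883795 ] [0.26489374 2.10935364 1.79915484]
[136.2 204. ] 162 [0.491 0.309]
t10.png scale 6.4
```

View pics/t10.png

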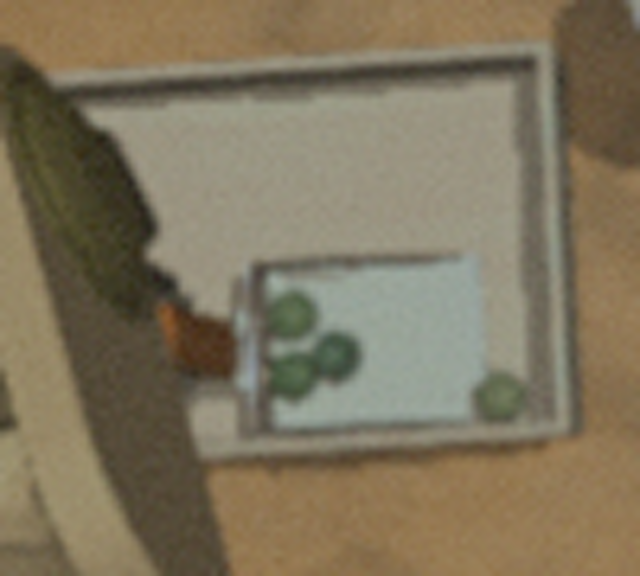

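Three stones are at the back, and the fourth at (500,395) is squarely ahead of the lip (x≈485) in the corner. I drive home, tilt, retreat and jerk.

Request:
jog_arm --hand '[0.0,0.0,0.0,0.0,0.0]' --pt "0.0005 -0.012 0" --pt "0.0005 -0.01 0" --pt "0 -0.006 0" --pt "0 -0.004 0" --pt "0 -0.002 0" --yaw '[0,0,0,0,0]'

```text
time_s: 24.58
position: [0.4905, 0.3079, 0.0888]
tool_rot: [[-0.035, 0.999, 0.001], [0.999, 0.035, 0.002], [0.002, 0.001, -1.0]]
ft_force: [-1.1, 9.3, 7.7]
grip_width: 0.0208
gripper_force: 79.0
```

Request:
jog_arm --hand '[0.0,0.0,0.0,0.0,0.0]' --pt "0 0 0" --pt "0 0.004 -0.002" --pt "0 0.004 -0.002" --pt "0 0.004 -0.001" --pt "0 0.004 -0.001" --yaw '[0,0,0,0,0]'

```text
time_s: 25.2
position: [0.4912, 0.3226, 0.0839]
tool_rot: [[-0.037, 0.999, 0.003], [0.999, 0.037, -0.002], [-0.002, 0.003, -1.0]]
ft_force: [0.8, -3.7, 13.1]
grip_width: 0.0211
gripper_force: 80.8
```

Request:
jog_arm --hand '[0.0,0.0,0.0,0.0,0.0]' --pt "0 0.004 -0.001" --pt "0 0.004 -0.0015" --pt "0 0.004 -0.0015" --pt "0 0.004 -0.002" --pt "0 0.004 -0.002" --yaw '[0,0,0,0,0]'

```text
time_s: 25.82
position: [0.4912, 0.3428, 0.0756]
tool_rot: [[-0.037, 0.999, 0.003], [0.999, 0.037, -0.001], [-0.002, 0.003, -1.0]]
ft_force: [-0.6, -2.6, 14.5]
grip_width: 0.0213
gripper_force: 82.8
```

```bash
python3 st.py
```

```text
25.825 [0.49116078 0.34279811 0.07563656] [-0.55116826 -2.59332013 14.49420558]
[146.6 202.8] 116 [0.494 0.284]
```

Request:
jog_arm --hand '[0.0,0.0,0.0,0.0,0.0]' --pt "0 0.002 0.004" --pt "0 0.008 0.002" --pt "0 0.014 0" --pt "0 0.014 0" --pt "0 0.008 0" --yaw '[0,0,0,0,0]'

```text
time_s: 26.5
position: [0.49, 0.3905, 0.08]
tool_rot: [[-0.037, 0.999, -0.0], [0.999, 0.037, -0.0], [-0.0, -0.0, -1.0]]
ft_force: [-0.4, -0.1, -1.8]
grip_width: 0.0209
gripper_force: 80.8
```

Request:
jog_arm --hand '[0.0,0.0,0.0,0.0,0.0]' --pt "0 0 0" --pt "0 -0.025 0" --pt "0 -0.012 0" --pt "0 -0.004 0" --pt "0 0 0" --yaw '[0,0,0,0,0]'

```text
time_s: 27.12
position: [0.4905, 0.3483, 0.0805]
tool_rot: [[-0.036, 0.999, 0.0], [0.999, 0.036, 0.0], [0.0, 0.0, -1.0]]
ft_force: [-0.5, -0.2, -2.1]
grip_width: 0.0209
gripper_force: 80.8
```

```bash
python3 st.py; python3 - <<'E'
from h import *
im=np.array(env.get_image("top"));h=cv2.cvtColor(im,cv2.COLOR_RGB2HSV)
r=h[200:224:2,130:178:3]
for row in r: print(" ".join("%3d/%2d/%3d"%tuple(p) for p in row))
E
```

```text
27.125 [0.49047024 0.34828054 0.0804603 ] [-0.45546991 -0.23069291 -2.11097286]
[143.3 202.7] 113 [0.494 0.292]
 14/115/102  72/ 8/152  17/43/125  44/70/ 84  53/67/ 91  58/50/ 81  41/27/104  34/28/153  28/24/159  30/23/155  30/23/154  34/28/157  38/26/160  30/30/151  23/42/134  20/54/118
 15/119/109  72/ 8/151  19/40/121  23/50/112  39/42/ 84  60/47/ 92  54/54/ 89  40/34/114  32/30/135  26/23/157  34/28/156  32/25/155  34/23/155  32/27/151  23/45/129  21/49/120
 16/120/104  42/23/147  19/51/121  24/36/107  41/75/ 75  64/57/ 94  49/45/ 80  40/57/107  40/64/111  40/25/151  37/21/156  32/25/161  34/24/158  28/29/150  29/40/128  20/48/117
 16/130/102  25/24/140  20/43/120  53/70/ 84  50/64/ 92  44/52/ 83  28/54/ 90  41/64/100  37/64/103  34/28/147  32/30/155  30/23/153  32/26/155  29/34/151  27/40/129  20/51/114
 17/49/ 99  21/37/139  17/42/122  47/82/ 78  54/59/103  32/28/127  17/42/127  33/54/ 85  32/50/ 92  35/30/155  30/25/155  30/26/154  30/25/156  35/34/152  22/44/128  18/51/114
 25/50/118  25/37/116  19/50/122  37/68/ 86  48/73/ 84  26/30/144  32/32/151  32/27/134  37/32/144  32/2
[... 449 characters left out ...]
/46/106  23/43/100  21/41/106  24/39/ 97  19/49/ 98  21/49/ 99  23/48/ 95  21/45/108  22/41/117  23/43/130  26/49/129  22/41/142  25/34/137  26/37/139
 23/37/152  23/43/131  23/51/130  24/52/132  21/37/137  27/40/140  24/53/144  20/49/147  23/46/144  24/44/139  26/44/132  19/51/135  20/52/132  17/61/126  20/65/117  20/81/114
 24/50/132  23/55/130  18/55/121  20/57/125  20/71/108  17/66/104  17/75/ 99  19/88/ 96  19/99/ 93  15/97/100  18/116/103  17/118/106  15/117/107  16/119/105  18/117/129  18/113/142
 16/117/105  16/116/ 97  18/127/ 90  16/103/ 97  16/108/104  16/128/ 96  16/113/117  19/117/122  17/115/120  16/114/128  18/116/147  17/115/148  17/112/143  17/116/147  18/120/149  18/108/151
```

The fourth stone (hue 40) shows on the scoop at about (152,206), so all four are aboard. I re-level mid-tray and regrasp.

Request:
jog_arm --hand '[0.0,0.0,0.0,0.0,0.0]' --pt "0.006 0.008 0" --pt "0.008 0.012 0" --pt "0.008 0.012 0" --pt "0.004 0.005 -0.002" --pt "0 0 -0.003" --yaw '[0,0,0,0,0]'

```text
time_s: 27.85
position: [0.5168, 0.3863, 0.0759]
tool_rot: [[-0.036, 0.999, 0.002], [0.999, 0.036, 0.002], [0.002, 0.002, -1.0]]
ft_force: [-2.6, 4.3, 14.4]
grip_width: 0.0209
gripper_force: 82.9
```

Request:
jog_arm --hand '[0.0,0.03,0.04,0.045,0.045]' --pt "0 0 0" --pt "0 0 0" --pt "0 0 0" --pt "0 0 0" --pt "0 0 0.003" --yaw '[0,0,0,0,0]'

```text
time_s: 28.48
position: [0.5162, 0.3851, 0.0781]
tool_rot: [[-0.036, 0.999, -0.001], [0.999, 0.036, -0.0], [-0.0, -0.001, -1.0]]
ft_force: [-0.2, 0.3, 0.2]
grip_width: 0.0452
gripper_force: 0.0
```

Request:
jog_arm --hand '[0.045,0.045,0.045,0.0,0.0]' --pt "0 -0.01 0.005" --pt "0 -0.01 0.005" --pt "0 -0.007 0" --pt "0 0 0" --pt "0 0 0" --yaw '[0,0,0,0,0]'

```text
time_s: 29.1
position: [0.5163, 0.3582, 0.0883]
tool_rot: [[-0.036, 0.999, -0.0], [0.999, 0.036, -0.0], [-0.0, -0.0, -1.0]]
ft_force: [-0.5, -0.7, 2.5]
grip_width: 0.0206
gripper_force: 77.9
```

Request:
jog_arm --hand '[0.0,0.0,0.0,0.0,0.0]' --pt "0 0 0" --pt "0 -0.005 0.0005" --pt "0 -0.01 0" --pt "0 -0.01 0" --pt "0 -0.01 0" --yaw '[0,0,0,0,0]'

```text
time_s: 29.72
position: [0.5163, 0.3223, 0.0887]
tool_rot: [[-0.036, 0.999, -0.0], [0.999, 0.036, -0.0], [-0.0, -0.0, -1.0]]
ft_force: [-0.2, 0.2, -1.0]
grip_width: 0.0213
gripper_force: 78.1
```

Request:
jog_arm --hand '[0.0,0.0,0.0,0.0,0.0]' --pt "0 -0.008 0" --pt "0 -0.004 0" --pt "0 -0.002 0" --pt "0 0 0" --pt "0 0 0" --yaw '[0,0,0,0,0]'

```text
time_s: 30.35
position: [0.5163, 0.3095, 0.0889]
tool_rot: [[-0.036, 0.999, 0.0], [0.999, 0.036, 0.0], [0.0, 0.0, -1.0]]
ft_force: [-0.0, 1.2, -0.6]
grip_width: 0.0207
gripper_force: 78.1
```

```bash
python3 st.py
```

```text
30.35 [0.51634553 0.30953181 0.08888064] [-0.02464731  1.19771574 -0.62097809]
[150.9 191.9] 176 [0.519 0.273]
```

Request:
jog_arm --hand '[0.0,0.0,0.0,0.0,0.0]' --pt "0 -0.003 0" --pt "0 -0.003 0.003" --pt "0 -0.003 0.003" --pt "0 -0.003 0.003" --pt "0 -0.003 0.003" --yaw '[0,0,0,0,0]'

```text
time_s: 31.02
position: [0.5168, 0.2953, 0.1013]
tool_rot: [[-0.036, 0.999, 0.002], [0.999, 0.036, 0.003], [0.003, 0.002, -1.0]]
ft_force: [2.0, 4.6, -2.2]
grip_width: 0.0208
gripper_force: 78.8
```

Request:
jog_arm --hand '[0.0,0.0,0.0,0.0,0.0]' --pt "0 -0.003 0.003" --pt "0 0 0.002" --pt "0 0.001 0.002" --pt "0 0.001 0.002" --pt "0 0.001 0.002" --yaw '[0,0,0,0,0]'

```text
time_s: 31.65
position: [0.5163, 0.2939, 0.112]
tool_rot: [[-0.036, 0.999, -0.0], [0.999, 0.036, -0.001], [-0.001, -0.0, -1.0]]
ft_force: [0.0, -0.0, -1.4]
grip_width: 0.0207
gripper_force: 79.0
```

```bash
python3 st.py
```

```text
31.65 [0.5162622  0.29390984 0.11195727] [ 0.02826184 -0.04984255 -1.43645331]
[149.7 191.8] 173 [0.52  0.276]
```

The scoop is pre-tilted about 9° with the stones still at the back. I lift and carry it smoothly to the bowl.

Request:
jog_arm --hand '[0.0,0.0,0.0,0.0,0.0]' --pt "0 0 0.004" --pt "0 0 0.008" --pt "0 0 0.012" --pt "0 0 0.014" --pt "0 0 0.014" --yaw '[0,0,0,0,0]'

```text
time_s: 32.33
position: [0.5164, 0.2943, 0.1652]
tool_rot: [[-0.036, 0.999, 0.001], [0.999, 0.036, 0.0], [0.0, 0.001, -1.0]]
ft_force: [0.3, -0.3, -0.7]
grip_width: 0.0209
gripper_force: 79.1
```

Request:
jog_arm --hand '[0.0,0.0,0.0,0.0,0.0]' --pt "-0.006 0 0.012" --pt "-0.012 0 0.012" --pt "-0.015 0 0.009" --pt "-0.015 0 0" --pt "-0.015 0 0" --yaw '[0,0,0,0,0]'

```text
time_s: 32.95
position: [0.4518, 0.2942, 0.1965]
tool_rot: [[-0.036, 0.999, -0.001], [0.999, 0.036, -0.0], [-0.0, -0.001, -1.0]]
ft_force: [-0.2, -0.7, -1.3]
grip_width: 0.0211
gripper_force: 79.1
```

Request:
jog_arm --hand '[0.0,0.0,0.0,0.0,0.0]' --pt "-0.012 -0.006 0" --pt "-0.008 -0.012 0" --pt "-0.002 -0.018 0" --pt "0 -0.02 0" --pt "0 -0.02 0" --yaw '[0,0,0,0,0]'

```text
time_s: 33.58
position: [0.4315, 0.2165, 0.1968]
tool_rot: [[-0.035, 0.999, 0.0], [0.999, 0.035, -0.0], [-0.0, 0.0, -1.0]]
ft_force: [-0.5, 0.2, -1.1]
grip_width: 0.021
gripper_force: 79.1
```

Request:
jog_arm --hand '[0.0,0.0,0.0,0.0,0.0]' --pt "0 -0.02 0" --pt "0 -0.02 0" --pt "0 -0.018 0" --pt "0 -0.014 0" --pt "0 -0.008 0" --yaw '[0,0,0,0,0]'

```text
time_s: 34.2
position: [0.4314, 0.1371, 0.1968]
tool_rot: [[-0.035, 0.999, 0.0], [0.999, 0.035, -0.0], [-0.0, 0.0, -1.0]]
ft_force: [-0.0, -0.3, -1.3]
grip_width: 0.021
gripper_force: 79.0
```

```bash
python3 - <<'E'
from st import *
o=env.observe(); print(o["time_s"],o["position"],o["ft_force"]); stones(.12,(180,150,330,290))
snap("top","t11.png",(180,150,310,280),(400,400)); snap("scene","s11.png",(200,180,320,300),(400,400))
A=cv2.imread("pics/t11.png");B=cv2.imread("pics/s11.png");cv2.imwrite("pics/c11.png",np.hstack([A,B]))
E
```

```text
34.2 [0.43138926 0.13713625 0.19684927] [-0.01009967 -0.33468274 -1.28590633]
[268. 160.] 511 [ 0.572 -0.008]
[271.3 172.5] 304 [ 0.545 -0.014]
[223.7 227. ] 40 [0.43  0.091]
t11.png scale 3.076923076923077
s11.png scale 3.3333333333333335
```

View pics/c11.png

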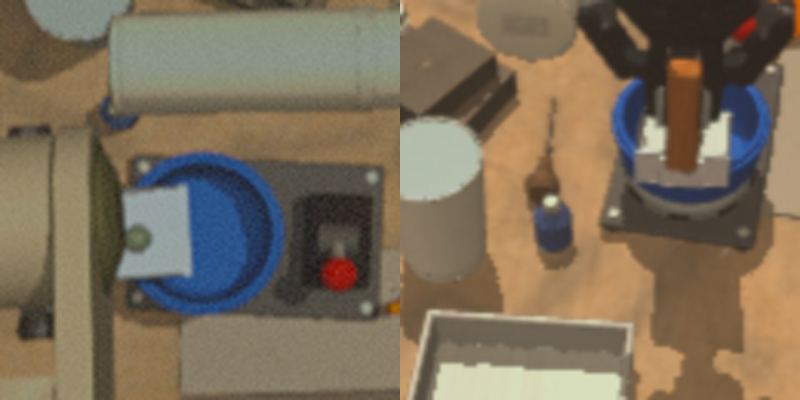

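One stone is visible on the scoop at (138,238), with the rest hidden under the wrist. The scoop (rows 185–275) is centred over the bowl at (207,233). I advance, dip the lip inside the far rim, and push against it.

Request:
jog_arm --hand '[0.0,0.0,0.0,0.0,0.0]' --pt "0 -0.008 0" --pt "0 -0.014 0" --pt "0 -0.012 0" --pt "0 -0.006 -0.002" --pt "0 -0.002 -0.006" --yaw '[0,0,0,0,0]'

```text
time_s: 34.98
position: [0.4314, 0.0958, 0.1887]
tool_rot: [[-0.035, 0.999, 0.001], [0.999, 0.035, 0.0], [0.0, 0.001, -1.0]]
ft_force: [-0.8, 0.2, -2.3]
grip_width: 0.0212
gripper_force: 79.0
```

Request:
jog_arm --hand '[0.0,0.0,0.0,0.0,0.0]' --pt "0 0 -0.008" --pt "0 0 -0.007" --pt "0 0 -0.004" --pt "0 0 0" --pt "0 0 0" --yaw '[0,0,0,0,0]'

```text
time_s: 35.6
position: [0.4312, 0.0965, 0.1708]
tool_rot: [[-0.037, 0.999, 0.001], [0.999, 0.037, -0.0], [-0.0, 0.001, -1.0]]
ft_force: [-4.9, -0.1, 12.9]
grip_width: 0.0212
gripper_force: 80.9
```

Request:
jog_arm --hand '[0.0,0.0,0.0,0.0,0.0]' --pt "0 -0.003 0" --pt "0 -0.003 0" --pt "0 -0.003 0" --pt "0 0 0" --pt "0 0 0" --yaw '[0,0,0,0,0]'

```text
time_s: 36.22
position: [0.4314, 0.0875, 0.1698]
tool_rot: [[-0.036, 0.999, 0.0], [0.999, 0.036, 0.001], [0.001, 0.0, -1.0]]
ft_force: [1.8, 5.7, 0.9]
grip_width: 0.021
gripper_force: 79.3
```

Request:
jog_arm --hand '[0.0,0.0,0.0,0.0,0.0]' --pt "0 -0.003 0.001" --pt "0 -0.003 0.001" --pt "0 -0.003 0.002" --pt "0 -0.003 0.002" --pt "0 0 0" --yaw '[0,0,0,0,0]'

```text
time_s: 36.85
position: [0.4316, 0.0755, 0.1758]
tool_rot: [[-0.036, 0.999, 0.001], [0.999, 0.036, 0.001], [0.001, 0.001, -1.0]]
ft_force: [1.7, 5.2, -0.3]
grip_width: 0.0208
gripper_force: 78.9
```

The sideways force persists (5 N) while the hand advances, so the lip is hooked and the scoop is rotating. I continue the arc.

Request:
jog_arm --hand '[0.0,0.0,0.0,0.0,0.0]' --pt "0 -0.004 0.0025" --pt "0 -0.004 0.0025" --pt "0 -0.004 0.002" --pt "0 -0.004 0.002" --pt "0 -0.004 0.002" --yaw '[0,0,0,0,0]'

```text
time_s: 37.48
position: [0.4317, 0.0555, 0.1865]
tool_rot: [[-0.036, 0.999, 0.001], [0.999, 0.036, 0.001], [0.001, 0.001, -1.0]]
ft_force: [3.6, 5.6, -3.6]
grip_width: 0.021
gripper_force: 78.5
```

Request:
jog_arm --hand '[0.0,0.0,0.0,0.0,0.0]' --pt "0 -0.004 0.002" --pt "0 -0.004 0.002" --pt "0 -0.004 0.001" --pt "0 -0.004 0.001" --pt "0 -0.002 0.001" --yaw '[0,0,0,0,0]'

```text
time_s: 38.1
position: [0.4317, 0.0378, 0.1935]
tool_rot: [[-0.035, 0.999, 0.001], [0.999, 0.035, 0.002], [0.002, 0.001, -1.0]]
ft_force: [5.3, 8.4, -5.7]
grip_width: 0.0209
gripper_force: 78.4
```

```bash
python3 - <<'E'
from st import *
o=env.observe(); print(o["time_s"],o["position"],o["ft_force"])
stones(.05,(210,195,290,262))
im=np.array(env.get_image("top"));h=cv2.cvtColor(im,cv2.COLOR_RGB2HSV)
for row in h[205:250:4,222:272:4]: print(" ".join("%3d/%3d/%3d"%tuple(p) for p in row))
E
```

```text
38.1 [0.43172932 0.0377898  0.19346656] [ 5.30635964  8.41794049 -5.69851778]
 22/ 89/144  20/ 79/145  20/ 79/149  20/ 90/147  20/ 83/144  20/ 81/144  19/ 81/145  20/ 78/141  21/ 77/139  22/ 84/137  19/ 84/137  20/ 78/134  17/ 76/111
 21/ 77/149  21/ 78/147  23/ 76/151  20/ 82/150  22/ 84/148  21/ 78/150  20/ 84/151  20/ 80/146  21/ 82/146  21/ 84/146  19/ 81/148  21/ 84/143  21/ 83/139
 24/ 71/151  23/ 70/149  23/ 67/148  22/ 69/152  21/ 78/151  22/ 79/148  21/ 78/153  21/ 84/149  21/ 77/149  22/ 76/148  20/ 80/150  21/ 91/135  20/ 81/152
 23/ 77/146  24/ 72/149  24/ 71/150  23/ 69/151  25/ 74/151  22/ 65/153  23/ 69/151  24/ 76/151  22/ 69/148  23/ 78/151  22/ 78/150  21/ 68/123  21/ 84/149
 20/ 69/152  25/ 76/150  23/ 75/150  22/ 75/147  22/ 66/151  24/ 74/149  22/ 68/153  21/ 68/154  23/ 71/148  25/ 68/147  24/ 72/152  21/ 71/ 83  21/ 84/148
 19/ 81/151  21/ 82/147  21/ 76/151  22/ 80/149  21/ 76/150  22/ 72/153  22/ 78/148  23/ 69/148  21/ 71/150  23/ 70/150  22/ 67/153  26/ 75/102  21/ 82/152
 20/ 81/142  20/ 79/142  22/ 77/142  21/ 80/146  21/ 81/145  22/ 79/146  21/ 80/146  20/ 76/151  20/ 77/152  21/ 77/149  21/ 81/151  22/ 76/121  22/ 79/149
 23/ 80/134  22/ 79/136  20/ 87/138  20/ 92/136  20/ 87/138  21/ 83/141  20/ 87/143  21/ 81/142  20/ 86/143  21/ 78/144  21/ 89/138  22/ 75/146  22/ 78/150
 19/ 86/124  20/ 84/122  20/ 89/126  20/ 83/129  20/ 94/127  20/ 91/131  18/ 79/136  22/ 78/134  21/ 83/139  20/ 83/135  21/106/ 84  23/ 84/149  24/ 81/148
 21/ 80/108  20/ 93/112  18/ 90/113  20/ 89/115  18/ 84/122  19/ 89/121  20/ 88/125  21/ 87/123  20/ 86/128  20/ 87/105  20/ 22/ 70  23/ 81/151  22/ 83/145
 24/ 95/ 83  17/ 73/ 87  21/ 86/ 92  22/100/ 92  24/ 79/100  21/ 88/107  18/ 83/110  21/ 92/108  21/ 92/108  21/ 80/ 86 150/  4/ 71  22/ 78/151  22/ 80/149
 28/ 54/ 57  17/ 58/ 62  32/ 66/ 58 108/ 99/ 85 117/ 57/ 81  20/ 80/ 73  20/ 98/ 83  18/ 87/ 88  16/ 99/ 80  14/ 87/ 79  21/ 71/104  20/ 80/150  22/ 78/150
```

The hand has advanced far enough for about 33° lip-down. Now I retreat so the stones clear the far wall, with a small shake.

Request:
jog_arm --hand '[0.0,0.0,0.0,0.0,0.0]' --pt "0 0.006 0.003" --pt "0 0.008 0.003" --pt "0 0.01 0" --pt "0 0 0" --pt "0 0 0" --yaw '[0,0,0,0,0]'

```text
time_s: 38.83
position: [0.4312, 0.0612, 0.1997]
tool_rot: [[-0.036, 0.999, -0.0], [0.999, 0.036, -0.0], [-0.0, -0.0, -1.0]]
ft_force: [-0.2, -0.6, -1.8]
grip_width: 0.0207
gripper_force: 79.3
```

Request:
jog_arm --hand '[0.0,0.0,0.0,0.0,0.0]' --pt "0 -0.008 0" --pt "0 0.014 0.0" --pt "0 -0.006 0" --pt "0 0.01 0" --pt "0 0 0" --yaw '[0,0,0,0,0]'

```text
time_s: 39.45
position: [0.4312, 0.0718, 0.1998]
tool_rot: [[-0.037, 0.999, -0.0], [0.999, 0.037, 0.0], [0.0, -0.0, -1.0]]
ft_force: [-0.7, 0.0, -1.4]
grip_width: 0.0208
gripper_force: 79.3
```

Request:
jog_arm --hand '[0.0,0.0,0.0,0.0,0.0]' --pt "0 0.005 0.02" --pt "0 0.01 0.03" --pt "0 0.02 0.02" --pt "0 0.03 0" --pt "0 0.03 0" --yaw '[0,0,0,0,0]'

```text
time_s: 40.08
position: [0.4312, 0.1671, 0.27]
tool_rot: [[-0.036, 0.999, 0.001], [0.999, 0.036, 0.0], [-0.0, 0.001, -1.0]]
ft_force: [0.4, -0.7, -1.0]
grip_width: 0.0212
gripper_force: 79.5
```

Request:
jog_arm --hand '[0.0,0.0,0.0,0.0,0.0]' --pt "0.01 0.05 0" --pt "0.02 0.05 0.0" --pt "0.02 0.04 0" --pt "0.02 0.04 0" --pt "0.015 0.02 0" --yaw '[0,0,0,0,0]'

```text
time_s: 40.7
position: [0.5165, 0.3682, 0.2691]
tool_rot: [[-0.038, 0.999, -0.001], [0.999, 0.038, -0.0], [-0.0, -0.001, -1.0]]
ft_force: [-0.1, -0.7, -0.9]
grip_width: 0.0207
gripper_force: 79.3
```

```bash
python3 - <<'E'
from st import *
o=env.observe(); print(o["time_s"],o["position"],o["ft_force"])
snap("top","t12.png",(205,185,285,265),(400,400)); snap("top","t12b.png",(70,140,190,260),(400,400))
A=cv2.imread("pics/t12.png");B=cv2.imread("pics/t12b.png");cv2.imwrite("pics/c12.png",np.hstack([A,B]))
im=np.array(env.get_image("top"));h=cv2.cvtColor(im,cv2.COLOR_RGB2HSV)
a=cv2.inRange(h,(20,25,15),(95,255,190))[195:262,212:280]; n,l,s,c=cv2.connectedComponentsWithStats(a)
for i in range(1,n):
  if s[i,4]>8: p=c[i]+[212,195]; print("bowl",p,s[i,4],np.round(at("top",p[0],p[1],.045)[:2],3))
stones()
E
```

```text
40.7 [0.51654516 0.36822061 0.26911155] [-0.1215079  -0.65899756 -0.94946864]
t12.png scale 5.0
t12b.png scale 3.3333333333333335
bowl [226.2173913  203.17391304] 23 [0.486 0.091]
bowl [272.37 210.65] 100 [ 0.466 -0.015]
bowl [257.06382979 221.25531915] 141 [0.443 0.021]
bowl [275.125      227.83333333] 24 [ 0.427 -0.02 ]
bowl [260.27272727 233.        ] 44 [0.416 0.014]
bowl [276.27272727 235.54545455] 11 [ 0.409 -0.023]
bowl [261.64575646 254.4797048 ] 271 [0.366 0.012]
bowl [223.83333333 245.5       ] 12 [0.389 0.098]
```

The bowl shows stone-coloured blobs at (257,221), three stones' area, and (260,233), one, so all four are in. Now I lay the scoop in the tray: lip to the floor, then back and down to level it.

Request:
jog_arm --hand '[0.0,0.0,0.0,0.0,0.0]' --pt "0 -0.03 -0.02" --pt "0 -0.03 -0.03" --pt "0 0 -0.04" --pt "0 0 -0.03" --pt "0 0 -0.018" --yaw '[0,0,0,0,0]'

```text
time_s: 41.52
position: [0.5154, 0.3051, 0.1308]
tool_rot: [[-0.035, 0.999, -0.002], [0.999, 0.035, -0.001], [-0.001, -0.002, -1.0]]
ft_force: [-1.0, 0.0, -0.8]
grip_width: 0.0205
gripper_force: 79.3
```

Request:
jog_arm --hand '[0.0,0.0,0.0,0.0,0.0]' --pt "0 0 -0.003" --pt "0 0.002 -0.003" --pt "0 0.008 -0.003" --pt "0 0.008 -0.003" --pt "0 0.008 -0.004" --yaw '[0,0,0,0,0]'

```text
time_s: 42.15
position: [0.517, 0.3324, 0.1177]
tool_rot: [[-0.036, 0.999, 0.003], [0.999, 0.036, -0.0], [-0.001, 0.003, -1.0]]
ft_force: [-0.3, -3.0, 6.6]
grip_width: 0.0211
gripper_force: 82.3
```

Request:
jog_arm --hand '[0.0,0.0,0.0,0.0,0.0]' --pt "0 0.008 -0.005" --pt "0 0.007 -0.005" --pt "0 0.007 -0.005" --pt "0 0.006 -0.005" --pt "0 0.005 -0.004" --yaw '[0,0,0,0,0]'

```text
time_s: 42.78
position: [0.5166, 0.3658, 0.0936]
tool_rot: [[-0.036, 0.999, 0.002], [0.999, 0.036, 0.0], [0.0, 0.002, -1.0]]
ft_force: [-1.7, -2.0, 7.1]
grip_width: 0.0209
gripper_force: 86.4
```

Request:
jog_arm --hand '[0.0,0.0,0.03,0.05,0.06]' --pt "0 0.003 -0.003" --pt "0 0.001 -0.002" --pt "0 0 0" --pt "0 0 0" --pt "0 0 0.01" --yaw '[0,0,0,0,0]'

```text
time_s: 43.4
position: [0.516, 0.3691, 0.0967]
tool_rot: [[-0.036, 0.999, -0.001], [0.999, 0.036, -0.001], [-0.001, -0.001, -1.0]]
ft_force: [0.2, 0.9, 0.5]
grip_width: 0.06
gripper_force: 0.0
```

Request:
jog_arm --hand '[0.06,0.06,0.06,0.06,0.06]' --pt "0 0 0.03" --pt "0 0 0.05" --pt "-0.03 0 0.04" --pt "-0.04 -0.04 0" --pt "-0.04 -0.05 0" --yaw '[0,0,0,0,0]'

```text
time_s: 44.02
position: [0.4061, 0.2797, 0.2177]
tool_rot: [[-0.037, 0.999, 0.002], [0.999, 0.037, 0.001], [0.001, 0.002, -1.0]]
ft_force: [0.9, -1.0, 0.6]
grip_width: 0.0601
gripper_force: 0.0
```

Request:
jog_arm --hand '[0.06,0.06,0.06,0.06,0.06]' --pt "-0.03 -0.06 0" --pt "0 -0.06 0" --pt "0 -0.06 0" --pt "0 -0.06 0" --pt "0 -0.06 0" --yaw '[0,0,0,0,0]'

```text
time_s: 44.65
position: [0.3791, -0.0174, 0.2177]
tool_rot: [[-0.036, 0.999, 0.002], [0.999, 0.036, -0.001], [-0.001, 0.002, -1.0]]
ft_force: [1.0, 0.6, 0.3]
grip_width: 0.0602
gripper_force: 0.0
```

Request:
jog_arm --hand '[0.06,0.06,0.06,0.06,0.06]' --pt "0 -0.06 0" --pt "0 -0.06 0" --pt "0 -0.06 0" --pt "0 0 0" --pt "0 0 0" --yaw '[0,0,0,0,0]'

```text
time_s: 45.28
position: [0.3791, -0.1951, 0.2171]
tool_rot: [[-0.035, 0.999, 0.0], [0.999, 0.035, 0.0], [0.0, 0.0, -1.0]]
ft_force: [0.6, 0.9, -0.2]
grip_width: 0.0599
gripper_force: 0.0
```

```bash
cat > look.py <<'E'
from st import *
o=env.observe(); print(o["time_s"],o["position"],o["ft_force"],o["tool_rot"][:,1])
im=np.array(env.get_image("top"));h=cv2.cvtColor(cv2.GaussianBlur(im,(3,3),0),cv2.COLOR_RGB2HSV)
def blobs(name,lo,hi,roi,z,mn=8):
    a,b,c,d=roi;m=cv2.inRange(h,lo,hi)[b:d,a:c];n,l,s,ce=cv2.connectedComponentsWithStats(m)
    for i in range(1,n):
        if s[i,4]>=mn: p=ce[i]+[a,b]; print(name,np.round(p,1),s[i,4],np.round(at("top",p[0],p[1],z)[:2],4))
blobs("orange",(3,180,90),(18,255,255),(290,180,480,290),.015,20)
blobs("greenring",(45,60,15),(95,255,200),(380,215,480,290),.006,5)
blobs("brass",(15,90,40),(30,255,200),(370,210,420,250),.03)
blobs("blue",(100,150,40),(125,255,255),(200,180,300,280),.081,100)
blobs("red",(0,170,80),(3,255,255),(260,215,310,260),.082)
blobs("stones",(25,28,15),(95,255,190),(228,205,264,248),.045)
blobs("alu",(50,0,130),(110,40,255),(70,150,190,240),.006,40)
np.save("pics/last.npy",im)
E
python3 look.py
```

```text
45.275 [ 0.37913267 -0.19507527  0.2171081 ] [ 0.56299934  0.89911538 -0.16447542] [9.99370786e-01 3.54683202e-02 1.73359725e-04]
orange [328.6 238.4] 1000 [ 0.3993 -0.1462]
orange [292.4 239.5] 35 [ 0.3988 -0.0607]
orange [450.8 253.1] 36 [ 0.3568 -0.4371]
orange [459.3 265. ] 106 [ 0.3278 -0.4568]
brass [374.5 215.5] 134 [ 0.4501 -0.2536]
brass [409.9 218.8] 400 [ 0.4404 -0.337 ]
blue [243.4 227.5] 1589 [0.4284 0.0506]
red [289.9 238.5] 96 [ 0.4015 -0.0524]
stones [256.6 221. ] 137 [0.4432 0.0218]
stones [260.3 232.9] 39 [0.4157 0.014 ]
alu [135. 193.] 728 [0.5184 0.3139]
```

```bash
python3 - <<'E'
from h import *
im=np.load("pics/last.npy");h=cv2.cvtColor(im,cv2.COLOR_RGB2HSV)
g=im.astype(int); d=g[:,:,1]-g[:,:,0]
m=(d>6).astype(np.uint8)[200:300,290:480]; n,l,s,c=cv2.connectedComponentsWithStats(m)
for i in range(1,n):
    if s[i,4]>3: print(c[i]+[290,200],s[i,4],np.round(at("top",*(c[i]+[290,200]),.006)[:2],3))
o=cv2.inRange(h,(3,180,90),(18,255,255))[190:290,300:400]; ys,xs=np.nonzero(o); print("orange x",xs.min()+300,xs.max()+300,"y",ys.min()+190,ys.max()+190)
E
```

```text
[467.06060606 294.39393939] 33 [ 0.256 -0.477]
[478.52631579 294.73684211] 19 [ 0.255 -0.505]
orange x 306 355 y 217 264
```

```bash
python3 - <<'E'
from h import *
im=np.load("pics/last.npy").astype(int)
p0=cv2.cvtColor(cv2.imread("pics/t1.png"),cv2.COLOR_BGR2RGB).astype(int)
print("old", [p0[(y-150)*4+2,(x-310)*4+2].tolist() for y in(246,248,250) for x in(415,417,419,421)])
print("new", [im[y,x].tolist() for y in(246,248,250) for x in(415,417,419,421)])
old=cv2.resize(p0.astype(np.uint8),(200,140),interpolation=cv2.INTER_AREA).astype(int); new=im[150:290,310:510]
print("oldmask",[(x+310,y+150) for y,x in zip(*np.nonzero((old[:,:,1]-old[:,:,0])>-8)) if 60<y<130 and 90<x<150][:40])
print("newmask",[(x+310,y+150) for y,x in zip(*np.nonzero((new[:,:,1]-new[:,:,0])>-8)) if 60<y<130 and 60<x<170][:60])
C=cv2.cvtColor(im[190:280,290:440].astype(np.uint8),cv2.COLOR_RGB2BGR);cv2.imwrite("pics/z.png",cv2.resize(C,None,fx=5.2,fy=5.2,interpolation=cv2.INTER_CUBIC))
E
```

```text
old [[69, 79, 40], [128, 116, 71], [128, 99, 62], [68, 76, 41], [68, 83, 47], [156, 123, 78], [150, 119, 82], [105, 86, 49], [71, 80, 47], [125, 106, 69], [145, 112, 71], [84, 82, 44]]
new [[156, 139, 107], [151, 136, 101], [154, 138, 107], [149, 133, 102], [153, 139, 106], [153, 135, 103], [150, 134, 101], [152, 135, 102], [154, 142, 107], [152, 139, 104], [155, 141, 109], [152, 138, 104]]
oldmask [(np.int64(418), np.int64(244)), (np.int64(419), np.int64(244)), (np.int64(420), np.int64(244)), (np.int64(421), np.int64(244)), (np.int64(416), np.int64(245)), (np.int64(417), np.int64(245)), (np.int64(418), np.int64(245)), (np.int64(419), np.int64(245)), (np.int64(420), np.int64(245)), (np.int64(421), np.int64(245)), (np.int64(422), np.int64(245)), (np.int64(415), np.int64(246)), (np.int64(416), np.int64(246)), (np.int64(417), np.int64(246)), (np.int64(421), np.int64(246)), (np.int64(422), np.int64(246)), (np.int64(423), np.int64(246)), (np.int64(415), np.int64(247)), (np.int64(416), np.int64(247)), (np.int64(422), np.int64(247)), (np.int64(423), np.int64(247)), (np.int64(415), np.int64(
[... 1811 characters left out ...]
.int64(371), np.int64(216)), (np.int64(372), np.int64(216)), (np.int64(374), np.int64(216)), (np.int64(376), np.int64(216)), (np.int64(372), np.int64(217)), (np.int64(373), np.int64(217)), (np.int64(375), np.int64(217)), (np.int64(376), np.int64(217)), (np.int64(371), np.int64(218)), (np.int64(373), np.int64(218)), (np.int64(374), np.int64(218)), (np.int64(375), np.int64(218)), (np.int64(372), np.int64(219)), (np.int64(373), np.int64(219)), (np.int64(374), np.int64(219)), (np.int64(375), np.int64(219)), (np.int64(376), np.int64(219)), (np.int64(371), np.int64(220)), (np.int64(372), np.int64(220)), (np.int64(373), np.int64(220)), (np.int64(374), np.int64(220)), (np.int64(371), np.int64(221))]
```

View pics/z.png

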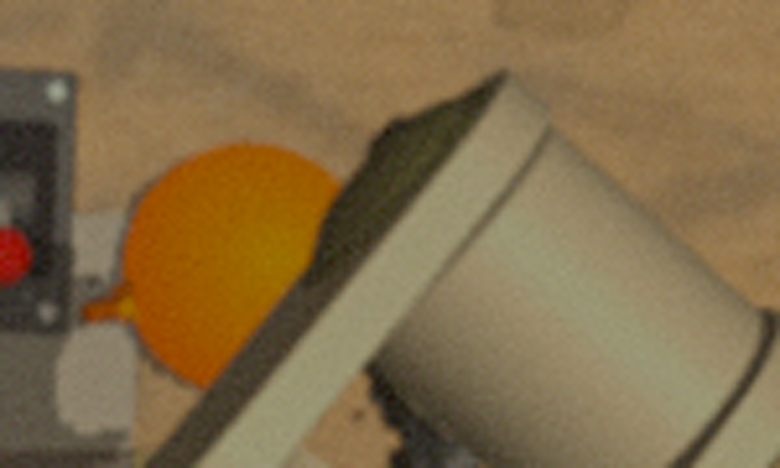

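The cover has been knocked about 38 mm to +y; its centre is now at about px (337,239.6) and its ear at (310,249). The forearm hides the ring. I cross-check the ring and weight with the earlier scene picture.

```bash
python3 - <<'E'
from h import *
print("ring top",at("top",419,248.2,.008),"scene",at("scene",317.1,142.5,.008))
print("brass top",at("top",393.6,228.6,.036),at("top",394.3,229,.036),"scene knob",at("scene",231/2.833+220,187/2.833+80,.036),"base",at("scene",231/2.833+220,205/2.833+80,.014))
# refine from t1 crop: ring mask, brass dark edges
im=cv2.cvtColor(cv2.imread("pics/t1.png"),cv2.COLOR_BGR2RGB).astype(int)
m=((im[:,:,1]-im[:,:,0])>-8)[360:420,400:480];y,x=np.nonzero(m);c=((x.min()+x.max())/2+400)/4+310,((y.min()+y.max())/2+360)/4+150;print("ring c",c,at("top",c[0]-.1,c[1]-.1,.006))
print("cover",at("top",337.1,239.6,.005),"ear",at("top",310.2,249.2,.03))
E
```

```text
ring top [ 0.37028199 -0.36262196  0.008     ] scene [ 0.36873987 -0.35375284  0.008     ]
brass top [ 0.41827813 -0.2961492   0.036     ] [ 0.41730642 -0.29776148  0.036     ] scene knob [ 0.41772957 -0.29235095  0.036     ] base [ 0.41631438 -0.28818411  0.014     ]
ring c (np.float64(419.5), np.float64(248.5)) [ 0.36971668 -0.36416422  0.006     ]
cover [ 0.3957846  -0.16741984  0.005     ] ear [ 0.37527107 -0.10083677  0.03      ]
```

Request:
jog_arm --hand '[0.05,0.05,0.05,0.05,0.05]' --pt "-0.003 -0.055 -0.02" --pt "-0.003 -0.055 -0.03" --pt "-0.003 -0.055 -0.04" --pt "0 0 -0.03" --pt "0 0 0" --yaw '[0,0,0,0,0]'

```text
time_s: 45.95
position: [0.3705, -0.354, 0.099]
tool_rot: [[-0.037, 0.999, -0.002], [0.999, 0.037, 0.004], [0.004, -0.002, -1.0]]
ft_force: [0.7, 0.7, 0.8]
grip_width: 0.0501
gripper_force: 0.0
```

Request:
jog_arm --hand '[0.05,0.05,0.05,0.05,0.05]' --pt "0 -0.001 -0.03" --pt "0 0 -0.025" --pt "0 0 -0.015" --pt "0 0 -0.006" --pt "0 0 0" --yaw '[0,0,0,0,0]'

```text
time_s: 46.58
position: [0.3709, -0.3568, 0.0248]
tool_rot: [[-0.037, 0.999, 0.0], [0.999, 0.037, -0.001], [-0.001, 0.0, -1.0]]
ft_force: [0.1, 0.7, 0.6]
grip_width: 0.0498
gripper_force: 0.0
```

Request:
jog_arm --hand '[0.0,0.0,0.0,0.0,0.0]' --pt "0 0 0" --pt "0 0 0" --pt "0 0 0" --pt "0 0 0" --pt "0 0 0" --yaw '[0,0,0,0,0]' --grip_force 25

```text
time_s: 47.2
position: [0.3712, -0.358, 0.0261]
tool_rot: [[-0.036, 0.999, 0.002], [0.999, 0.036, -0.004], [-0.004, 0.002, -1.0]]
ft_force: [-1.5, 1.0, 14.3]
grip_width: 0.0081
gripper_force: 24.4
```

The fingers closed to 8 mm with an upward load, so this is not a clean grasp. I open, rise, step aside and measure.

Request:
jog_arm --hand '[0.05,0.05,0.05,0.05,0.05]' --pt "0 0 0" --pt "0 0 0" --pt "0 0 0.01" --pt "0 0 0.04" --pt "0 0 0.05" --yaw '[0,0,0,0,0]'

```text
time_s: 47.82
position: [0.3703, -0.3564, 0.1253]
tool_rot: [[-0.036, 0.999, -0.001], [0.999, 0.036, 0.002], [0.002, -0.001, -1.0]]
ft_force: [0.8, 0.7, 0.8]
grip_width: 0.0498
gripper_force: 0.0
```

Request:
jog_arm --hand '[0.05,0.05,0.05,0.05,0.05]' --pt "0 0.06 0.02" --pt "0 0.06 0.02" --pt "0 0.06 0.0" --pt "0 0.06 0" --pt "0 0.06 0" --yaw '[0,0,0,0,0]'

```text
time_s: 48.45
position: [0.3702, -0.0565, 0.1644]
tool_rot: [[-0.035, 0.999, 0.001], [0.999, 0.035, -0.0], [-0.0, 0.001, -1.0]]
ft_force: [1.2, -0.0, 0.2]
grip_width: 0.0498
gripper_force: 0.0
```

Request:
jog_arm --hand '[0.05,0.05,0.05,0.05,0.05]' --pt "0 0.06 0.0" --pt "0 0.06 0.0" --pt "0 0.06 0.0" --pt "0 0.02 0" --pt "0 0 0" --yaw '[0,0,0,0,0]'

```text
time_s: 49.08
position: [0.3702, 0.1428, 0.1641]
tool_rot: [[-0.039, 0.999, 0.0], [0.999, 0.039, -0.0], [-0.0, 0.0, -1.0]]
ft_force: [0.5, -0.6, 0.0]
grip_width: 0.0501
gripper_force: 0.0
```

```bash
cat > ring.py <<'E'
from h import *
for n,roi in(("top",(385,215,470,275)),("scene",(270,110,360,180))):
    im=np.array(env.get_image(n)).astype(int); a,b,c,d=roi
    m=((im[:,:,1]-im[:,:,0])>-8).astype(np.uint8)[b:d,a:c]; k,l,s,ce=cv2.connectedComponentsWithStats(m)
    for i in range(1,k):
        if s[i,4]>5:
            x,y,w,h=s[i,:4]; p=(x+a+(w-1)/2,y+b+(h-1)/2); print(n,p,"w,h",w,h,s[i,4],np.round(at(n,p[0],p[1],.006)[:2],4))
E
python3 ring.py; python3 look.py
```

```text
top (np.float64(419.5), np.float64(246.0)) w,h 10 9 42 [ 0.3754 -0.3646]
scene (np.float64(274.5), np.float64(114.5)) w,h 4 4 8 [ 0.5288 -0.5032]
scene (np.float64(274.5), np.float64(118.0)) w,h 4 3 6 [ 0.5262 -0.4812]
scene (np.float64(333.5), np.float64(154.5)) w,h 28 34 406 [ 0.3135 -0.2995]
scene (np.float64(324.0), np.float64(141.5)) w,h 5 4 9 [ 0.346  -0.3646]
scene (np.float64(333.0), np.float64(176.5)) w,h 9 6 23 [ 0.3136 -0.1934]
49.175 [0.37054738 0.14133699 0.16394606] [ 0.39412619 -0.34573907  0.48057876] [9.99348869e-01 3.60806072e-02 1.69061101e-04]
orange [335.8 242.3] 1520 [ 0.3896 -0.1629]
orange [293. 240.] 23 [ 0.3974 -0.062 ]
orange [447.5 261.3] 101 [ 0.3375 -0.4284]
orange [459.3 265.1] 107 [ 0.3276 -0.4565]
brass [394.4 229.4] 1991 [ 0.4164 -0.2994]
blue [242.9 227.3] 1529 [0.4288 0.0517]
red [289.7 238.4] 87 [ 0.4018 -0.0519]
stones [256.7 221.1] 137 [0.4432 0.0216]
stones [260.2 233. ] 38 [0.4155 0.0141]
alu [135. 193.] 731 [0.5185 0.314 ]
```

The ring still lies flat, now at (0.3754, −0.3646); the tips had ridden over its top. This time I come in with the fingers pre-closed to 36 mm and lower.

Request:
jog_arm --hand '[0.036,0.036,0.036,0.036,0.036]' --pt "0.001 -0.06 0.0" --pt "0.001 -0.06 0.0" --pt "0.001 -0.06 0.0" --pt "0.001 -0.06 0" --pt "0.001 -0.06 0" --yaw '[0,0,0,0,0]'

```text
time_s: 49.85
position: [0.3746, -0.1613, 0.164]
tool_rot: [[-0.033, 0.999, 0.0], [0.999, 0.033, -0.0], [-0.0, 0.0, -1.0]]
ft_force: [1.2, 0.2, 0.7]
grip_width: 0.0363
gripper_force: 0.0
```

Request:
jog_arm --hand '[0.036,0.036,0.036,0.036,0.036]' --pt "0 -0.06 -0.02" --pt "0 -0.06 -0.02" --pt "0 -0.06 -0.03" --pt "0 -0.026 -0.03" --pt "0 0 -0.02" --yaw '[0,0,0,0,0]'

```text
time_s: 50.48
position: [0.3739, -0.3615, 0.0448]
tool_rot: [[-0.031, 1.0, -0.0], [1.0, 0.031, 0.0], [0.0, -0.0, -1.0]]
ft_force: [0.8, -0.9, 0.0]
grip_width: 0.0361
gripper_force: 0.0
```

Request:
jog_arm --hand '[0.036,0.036,0.036,0.036,0.036]' --pt "0 0 -0.01" --pt "0 0 -0.005" --pt "0 0 0" --pt "0 0 0" --pt "0 0 0" --yaw '[0,0,0,0,0]'

```text
time_s: 51.1
position: [0.3758, -0.3587, 0.0318]
tool_rot: [[-0.036, 0.999, 0.001], [0.999, 0.036, -0.001], [-0.001, 0.001, -1.0]]
ft_force: [0.4, 0.3, -1.0]
grip_width: 0.0361
gripper_force: 0.0
```

Request:
jog_arm --hand '[0.036,0.036,0.036,0.036,0.036]' --pt "0 -0.005 -0.004" --pt "0 0 -0.005" --pt "0 0 -0.004" --pt "0 0 0" --pt "0 0 0" --yaw '[0,0,0,0,0]'

```text
time_s: 51.72
position: [0.3756, -0.3637, 0.0183]
tool_rot: [[-0.036, 0.999, -0.0], [0.999, 0.036, 0.0], [0.0, -0.0, -1.0]]
ft_force: [-0.5, 0.1, -0.9]
grip_width: 0.0359
gripper_force: 0.0
```

Request:
jog_arm --hand '[0.0,0.0,0.0,0.0,0.0]' --pt "0 0 0" --pt "0 0 0" --pt "0 0 0" --pt "0 0 0" --pt "0 0 0" --yaw '[0,0,0,0,0]'

```text
time_s: 52.35
position: [0.3756, -0.3637, 0.0185]
tool_rot: [[-0.036, 0.999, 0.0], [0.999, 0.036, -0.0], [-0.0, 0.0, -1.0]]
ft_force: [0.0, 0.7, 5.8]
grip_width: 0.0187
gripper_force: 24.7
```

Ring gripped (18.7 mm). I carry it to the bowl.

Request:
jog_arm --hand '[0.0,0.0,0.0,0.0,0.0]' --pt "0 0 0.01" --pt "0 0 0.03" --pt "0 0.02 0.05" --pt "0 0.05 0.05" --pt "0 0.06 0.02" --yaw '[0,0,0,0,0]'

```text
time_s: 52.98
position: [0.3759, -0.24, 0.1746]
tool_rot: [[-0.034, 0.999, 0.003], [0.999, 0.034, -0.003], [-0.003, 0.003, -1.0]]
ft_force: [1.1, -0.2, -0.9]
grip_width: 0.0187
gripper_force: 24.6
```

Request:
jog_arm --hand '[0.0,0.0,0.0,0.0,0.0]' --pt "0.01 0.06 0.0" --pt "0.01 0.06 0.0" --pt "0.012 0.06 0" --pt "0.013 0.05 0" --pt "0.013 0.04 0" --yaw '[0,0,0,0,0]'

```text
time_s: 53.6
position: [0.4335, 0.0318, 0.1727]
tool_rot: [[-0.037, 0.999, 0.001], [0.999, 0.037, -0.0], [-0.0, 0.0, -1.0]]
ft_force: [1.5, -0.4, -1.2]
grip_width: 0.0189
gripper_force: 24.6
```

Request:
jog_arm --hand '[0.0,0.0,0.0,0.0,0.0]' --pt "0 0.012 -0.02" --pt "0 0 -0.03" --pt "0 0 -0.025" --pt "0 0 0" --pt "0 0 0" --yaw '[0,0,0,0,0]'

```text
time_s: 54.22
position: [0.434, 0.0417, 0.0981]
tool_rot: [[-0.036, 0.999, 0.001], [0.999, 0.036, -0.0], [-0.0, 0.001, -1.0]]
ft_force: [0.9, -0.1, -0.6]
grip_width: 0.0188
gripper_force: 24.6
```

Request:
jog_arm --hand '[0.03,0.04,0.04,0.04,0.04]' --pt "0 0 0" --pt "0 0 0" --pt "0 0 0.03" --pt "0 0 0.04" --pt "-0.02 0.03 0.03" --yaw '[0,0,0,0,0]'

```text
time_s: 54.85
position: [0.4145, 0.0712, 0.199]
tool_rot: [[-0.033, 0.999, 0.002], [0.999, 0.033, -0.0], [-0.001, 0.002, -1.0]]
ft_force: [0.2, 0.8, -0.9]
grip_width: 0.0399
gripper_force: 0.0
```

Request:
jog_arm --hand '[0.04,0.04,0.04,0.04,0.04]' --pt "-0.02 0.05 0" --pt "-0.02 0.05 0" --pt "0 0.02 0" --pt "0 0 0" --pt "0 0 0" --yaw '[0,0,0,0,0]'

```text
time_s: 55.48
position: [0.3737, 0.1912, 0.1973]
tool_rot: [[-0.036, 0.999, 0.0], [0.999, 0.036, -0.0], [-0.0, 0.0, -1.0]]
ft_force: [-0.7, 0.2, 0.6]
grip_width: 0.04
gripper_force: 0.0
```

```bash
cat > cov.py <<'E'
from h import *
from scipy.optimize import least_squares
im=np.array(env.get_image("top"));h=cv2.cvtColor(im,cv2.COLOR_RGB2HSV)
def fitc(m,z,a,b):
    # centroid/circle of the largest contour via convex hull min circle after opening
    m=cv2.morphologyEx(m,cv2.MORPH_OPEN,np.ones((9,9),np.uint8)); cs,_=cv2.findContours(m,cv2.RETR_EXTERNAL,cv2.CHAIN_APPROX_NONE)
    c=max(cs,key=cv2.contourArea)[:,0,:]+[a,b]; P=np.array([at("top",u,v,z)[:2] for u,v in c])
    r=least_squares(lambda q:np.hypot(*(P-q[:2]).T)-q[2],[*P.mean(0),.056],loss="soft_l1",f_scale=.002).x
    return r
roi=(295,200,400,285);a,b,c,d=roi
mo=cv2.inRange(h,(3,170,80),(22,255,255))[b:d,a:c]
print("cover c,r",np.round(fitc(mo,.006,a,b),4))
k=cv2.morphologyEx(mo,cv2.MORPH_OPEN,np.ones((9,9),np.uint8)); e=cv2.bitwise_and(mo,cv2.bitwise_not(cv2.dilate(k,np.ones((3,3),np.uint8))))
n,l,s,ce=cv2.connectedComponentsWithStats(e)
for i in range(1,n):
    if s[i,4]>3: p=ce[i]+[a,b];print("ear?",p,s[i,4],np.round(at("top",p[0],p[1],.03)[:2],4))
a,b,c,d=205,185,285,270
mb=cv2.inRange(h,(100,120,40),(130,255,255))[b:d,a:c]; mb=cv2.morphologyEx(mb,cv2.MORPH_CLOSE,np.ones((25,25),np.uint8))
print("bowl c,r",np.round(fitc(mb,.081,a,b),4))
E
python3 cov.py; python3 look.py; python3 - <<'E'
import numpy as np
im=np.load("pics/last.npy").astype(int); print((im[205:250,225:266,1]-im[205:250,225:266,2]>8).sum())
E
```

```text
cover c,r [ 0.3914 -0.1677  0.0569]
ear? [309.46666667 248.86666667] 30 [ 0.3761 -0.0992]
bowl c,r [0.4328 0.0463 0.0576]
55.525 [0.37378207 0.19104095 0.19724569] [-0.30028274 -0.93688085  0.00678809] [ 9.99391188e-01  3.48891553e-02 -3.37977531e-05]
orange [335.8 242.2] 1526 [ 0.3898 -0.163 ]
orange [447.8 260.9] 106 [ 0.3384 -0.4289]
orange [459.2 265.4] 104 [ 0.3269 -0.4564]
brass [394.5 229.5] 2000 [ 0.4162 -0.2997]
blue [242.8 227.1] 1490 [0.4294 0.0519]
red [290.  238.7] 89 [ 0.4012 -0.0525]
stones [256.7 221.1] 137 [0.4431 0.0215]
stones [260.2 233.2] 38 [0.4152 0.0142]
alu [135.  193.1] 732 [0.5184 0.314 ]
168
```

Cover at (0.391,−0.168) with its ear at 102.6°, bowl centre at (0.4328,0.0463). I'll grip the ear high (TCP z≈0.040) so the gripper body stays above the switch ball. First, confirm the ring is in the bowl.

```bash
python3 ring.py | head -3; python3 - <<'E'
from h import *
im=np.load("pics/last.npy").astype(int)
m=((im[:,:,1]-im[:,:,2])>4).astype(np.uint8)[207:248,226:266]; n,l,s,c=cv2.connectedComponentsWithStats(m)
for i in range(1,n):
    if s[i,4]>4: print(np.round(c[i]+[226,207],1),s[i,2:5],np.round(at("top",*(c[i]+[226,207]),.045)[:2],3))
E
```

```text
scene (np.float64(275.0), np.float64(116.5)) w,h 5 6 17 [ 0.5255 -0.4908]
scene (np.float64(328.5), np.float64(155.5)) w,h 50 42 1070 [ 0.3294 -0.2925]
scene (np.float64(319.0), np.float64(139.5)) w,h 7 4 14 [ 0.363  -0.3736]
[256.6 221.1] [ 15  15 124] [0.443 0.022]
[260.1 233.1] [ 7  7 35] [0.415 0.014]
[264.3 246.3] [3 3 6] [0.385 0.005]
```

Request:
jog_arm --hand '[0.04,0.04,0.04,0.04,0.04]' --pt "0.001 -0.06 0" --pt "0.001 -0.06 0" --pt "0.001 -0.06 0" --pt "0.001 -0.06 0" --pt "0 -0.056 0" --yaw '[0.04,0.04,0.04,0.04,0.025]'

```text
time_s: 56.3
position: [0.3771, -0.1068, 0.1974]
tool_rot: [[-0.219, 0.976, 0.001], [0.976, 0.219, -0.0], [-0.0, 0.001, -1.0]]
ft_force: [1.1, -0.7, -0.1]
grip_width: 0.0401
gripper_force: 0.0
```

Request:
jog_arm --hand '[0.04,0.04,0.04,0.04,0.04]' --pt "0 0 -0.04" --pt "0 0 -0.04" --pt "0 0 -0.03" --pt "0 0 0" --pt "0 0 0" --yaw '[0,0,0,0,0]'

```text
time_s: 56.92
position: [0.378, -0.1047, 0.0881]
tool_rot: [[-0.219, 0.976, 0.001], [0.976, 0.219, -0.001], [-0.001, 0.001, -1.0]]
ft_force: [-0.4, 0.6, -0.7]
grip_width: 0.04
gripper_force: 0.0
```

The ring isn't evident in the bowl mask. I check before going on.

```bash
python3 - <<'E'
from h import *
im=np.load("pics/last.npy").astype(int)
print("scene px of old ring spot",proj("scene",(.3754,-.3646,.006)))
print("px of drop",proj("top",(.434,.043,.04)))
sub=im[205:250:2,226:266:2]
for r in sub: print(" ".join("%3d,%3d,%3d"%tuple(p) for p in r[::1][:20]))
E
```

```text
scene px of old ring spot [315.19719405 140.86572194]
px of drop [247.61620969 225.31415565]
131,128,111  93, 97,107  44, 75,126  39, 80,134  40, 66,119  34, 43, 72  40, 43, 62  31, 41, 54  35, 44, 59  32, 39, 63  43, 51, 70  35, 41, 61  39, 43, 58  34, 36, 57  38, 50, 70  35, 63,104  29, 75,131  46, 83,133  61, 79,116  84, 80, 73
 49, 64, 96  40, 72,127  41, 72,128  35, 54, 88  31, 39, 63  29, 43, 70  40, 61, 95  31, 53, 93  31, 50, 90  39, 55, 87  36, 48, 83  32, 48, 79  30, 45, 77  35, 47, 72  33, 44, 70  41, 42, 65  29, 45, 76  36, 73,123  35, 79,129  56, 75,113
 38, 73,125  34, 72,127  44, 56, 84  36, 45, 66  40, 59, 96  32, 60,103  44, 74,125  43, 76,130  44, 78,135  45, 85,140  39, 79,132  41, 69,116  31, 55, 88  29, 48, 85  38, 52, 85  31, 49, 78  34, 41, 62  40, 52, 70  39, 72,124  39, 73,126
 43, 76,130  40, 49, 81  34, 43, 69  43, 60,101  37, 65,115  44, 78,132  36, 79,134  34, 78,133  45, 86,139  41, 81,138  42, 80,138  42, 82,139  34, 66,120  45, 66,102  44, 61, 98  35, 54, 90  40, 47, 80  40, 49, 74  28, 37, 69  49, 79,128
 37, 64,100  25, 42, 63  37, 60, 97  29, 67,115
[... 3812 characters left out ...]
,113  43, 75,126  47, 81,132  38, 58, 93  30, 49, 77  39, 51, 88  39, 61,102  38, 69,114  32, 65,113  38, 69,122  38, 65,114  26, 59,105  32, 53, 92  30, 43, 66  27, 50, 86  34, 67,118  51, 84,138  39, 72,121  72, 75, 83
 75, 73, 66  55, 54, 57  44, 57, 97  43, 70,117  41, 83,132  38, 70,123  38, 64,105  32, 48, 83  42, 51, 81  32, 46, 76  33, 46, 79  44, 53, 80  42, 51, 87  33, 58,101  31, 66,114  38, 77,129  33, 65,119  57, 75,112  76, 75, 75  85, 77, 69
 51, 42, 41  57, 54, 52  60, 52, 49  47, 48, 73  45, 71,117  44, 71,118  45, 76,127  42, 78,130  42, 79,133  34, 68,124  35, 74,128  45, 78,134  32, 74,127  39, 73,122  38, 73,124  46, 69,113  67, 70, 90  78, 75, 68  81, 76, 67  85, 78, 67
```

The ring shows in the bowl at about (238,229), with four distinct stones beside it. I go on with the cover.

Request:
jog_arm --hand '[0.04,0.04,0.04,0.04,0.04]' --pt "0 -0.001 -0.02" --pt "0 0 -0.018" --pt "0 0 -0.01" --pt "0 0 0" --pt "0 0 0" --yaw '[0,0,0,0,0]'

```text
time_s: 57.55
position: [0.3779, -0.1054, 0.0399]
tool_rot: [[-0.219, 0.976, 0.001], [0.976, 0.219, -0.001], [-0.001, 0.001, -1.0]]
ft_force: [0.1, -0.6, -0.3]
grip_width: 0.0395
gripper_force: 0.0
```

Request:
jog_arm --hand '[0.0,0.0,0.0,0.0,0.0]' --pt "0 0 0" --pt "0 0 0" --pt "0 0 0" --pt "0 0 0" --pt "0 0 0" --yaw '[0,0,0,0,0]' --grip_force 100

```text
time_s: 58.18
position: [0.3777, -0.1052, 0.0397]
tool_rot: [[-0.219, 0.976, 0.001], [0.976, 0.219, -0.0], [-0.001, 0.001, -1.0]]
ft_force: [-1.3, 1.2, 7.3]
grip_width: 0.0075
gripper_force: 98.0
```

Request:
jog_arm --hand '[0.0,0.0,0.0,0.0,0.0]' --pt "0 0 0.005" --pt "0 0 0.01" --pt "0 0 0.015" --pt "0 0 0.02" --pt "0 0 0" --yaw '[0,0,0,0,0]'

```text
time_s: 58.8
position: [0.3781, -0.1055, 0.0904]
tool_rot: [[-0.219, 0.976, 0.003], [0.976, 0.219, -0.002], [-0.002, 0.002, -1.0]]
ft_force: [0.1, 0.5, -0.8]
grip_width: 0.0078
gripper_force: 97.9
```

```bash
cat > tilt.py <<'E'
import sys
from h import *
o=env.observe(); print(o["time_s"],o["position"],o["ft_force"],o["wrist_torque"])
zo=float(sys.argv[1])
for n in("top","scene"):
    im=np.array(env.get_image(n));h=cv2.cvtColor(im,cv2.COLOR_RGB2HSV)
    m=cv2.inRange(h,(3,170,60),(22,255,255)); m[:, :190]=0; m[:120]=0; m[290:]=0; m[:,410:]=0
    k,l,s,c=cv2.connectedComponentsWithStats(m); i=1+np.argmax(s[1:,4]); print(n,s[i],np.round(c[i],1))
    cs,_=cv2.findContours((l==i).astype(np.uint8),cv2.RETR_EXTERNAL,cv2.CHAIN_APPROX_NONE); (p,ax,an)=cv2.fitEllipse(cs[0]); print(" ellipse",np.round(p,1),np.round(ax,1),round(an,1),"->",np.round(at(n,p[0],p[1],zo)[:2],4))
E
python3 tilt.py 0.058
```

```text
58.8 [ 0.37806363 -0.10547425  0.09035369] [ 0.10324517  0.50339445 -0.78437874] [0.10659898 0.00674533 0.00956283]
top [325 216  41  29 616] [347.9 228.2]
 ellipse [348.  228.1] [17.7 45.8] 119.8 -> [ 0.4218 -0.1862]
scene [288 159  21  22 250] [297.1 170.5]
 ellipse [297.  170.3] [11.9 25.6] 133.2 -> [ 0.4221 -0.1494]
```

The cover is lifted (fz −0.8 N). I carry it to the bowl.

Request:
jog_arm --hand '[0.0,0.0,0.0,0.0,0.0]' --pt "0 0 0.02" --pt "0 0 0.03" --pt "0 0.01 0.03" --pt "0.004 0.02 0" --pt "0.006 0.03 0" --yaw '[0,0,0,0,0]'

```text
time_s: 59.52
position: [0.3875, -0.0448, 0.1687]
tool_rot: [[-0.218, 0.976, -0.001], [0.976, 0.218, 0.0], [0.0, -0.001, -1.0]]
ft_force: [0.1, 0.0, -0.9]
grip_width: 0.0076
gripper_force: 98.0
```

Request:
jog_arm --hand '[0.0,0.0,0.0,0.0,0.0]' --pt "0.008 0.035 0" --pt "0.008 0.035 0" --pt "0.008 0.035 0" --pt "0.004 0.03 0" --pt "0.003 0.019 0" --yaw '[0,0,0,0,0]'

```text
time_s: 60.15
position: [0.4183, 0.1101, 0.1682]
tool_rot: [[-0.22, 0.975, -0.002], [0.975, 0.22, 0.0], [0.001, -0.002, -1.0]]
ft_force: [-0.8, 0.1, -1.1]
grip_width: 0.0075
gripper_force: 97.9
```

Request:
jog_arm --hand '[0.0,0.0,0.0,0.0,0.0]' --pt "0 0 0" --pt "0 0 0" --pt "0 0 0" --pt "0 0 0" --pt "0 0 0" --yaw '[0,0,0,0,0]'

```text
time_s: 60.78
position: [0.4186, 0.1085, 0.1692]
tool_rot: [[-0.219, 0.976, 0.0], [0.976, 0.219, 0.0], [0.0, 0.0, -1.0]]
ft_force: [0.8, -0.4, -1.0]
grip_width: 0.0076
gripper_force: 97.9
```

```bash
python3 tilt.py 0.140; python3 - <<'E'
from h import *
# expected seen outline: cover level, centre at bowl, origin z .13
c=np.array([.4328,.0463])
for n in("top","scene"):
    P=[proj(n,(c[0]+.058*np.cos(t),c[1]+.058*np.sin(t),.138)) for t in np.arange(0,6.28,.05)]
    P=np.array(P); print(n,"expected x",P[:,0].min().round(1),P[:,0].max().round(1),"y",P[:,1].min().round(1),P[:,1].max().round(1))
E
```

```text
60.775 [0.41857036 0.10853607 0.16922808] [ 0.82914336 -0.3572706  -1.04748852] [0.04435879 0.07532157 0.01804361]
top [ 231  198   40   55 1520] [251.4 223.9]
 ellipse [250.8 224.1] [36.9 58.2] 175.0 -> [0.4342 0.0316]
scene [264 194  22  22 234] [273.7 206.1]
 ellipse [273.7 205.8] [10.9 27.5] 127.9 -> [0.4626 0.076 ]
top expected x 216.5 271.3 y 197.5 252.4
scene expected x 263.3 311.9 y 181.9 216.5
```

The visible outline (x to 270, y 198–252) matches a level cover centred on the bowl (271.3, 197.5–252.4). I lower it.

Request:
jog_arm --hand '[0.0,0.0,0.0,0.0,0.0]' --pt "0 0 -0.015" --pt "0 0 -0.015" --pt "0 0 -0.01" --pt "0 0 -0.006" --pt "0 0 0" --yaw '[0,0,0,0,0]'

```text
time_s: 61.5
position: [0.4185, 0.1088, 0.1231]
tool_rot: [[-0.219, 0.976, -0.0], [0.976, 0.219, -0.0], [0.0, -0.0, -1.0]]
ft_force: [-0.3, 0.5, -0.7]
grip_width: 0.0073
gripper_force: 98.0
```

Request:
jog_arm --hand '[0.0,0.0,0.0,0.0,0.0]' --pt "0 0 -0.003" --pt "0 0 -0.002" --pt "0 0 -0.002" --pt "0 0 0" --pt "0 0 0" --yaw '[0,0,0,0,0]'

```text
time_s: 62.12
position: [0.4186, 0.1088, 0.1163]
tool_rot: [[-0.219, 0.976, 0.0], [0.976, 0.219, 0.0], [-0.0, 0.0, -1.0]]
ft_force: [-0.4, -0.4, -1.5]
grip_width: 0.0076
gripper_force: 98.0
```

Request:
jog_arm --hand '[0.0,0.0,0.0,0.0,0.0]' --pt "0 0 -0.001" --pt "0 0 -0.001" --pt "0 0 -0.001" --pt "0 0 0" --pt "0 0 0" --yaw '[0,0,0,0,0]'

```text
time_s: 62.75
position: [0.4188, 0.109, 0.114]
tool_rot: [[-0.219, 0.976, 0.001], [0.976, 0.219, 0.0], [-0.0, 0.001, -1.0]]
ft_force: [-4.0, 3.3, 12.1]
grip_width: 0.0075
gripper_force: 99.6
```

Contact. Release, rise, and step back for a check.

Request:
jog_arm --hand '[0.0,0.02,0.03,0.03,0.03]' --pt "0 0 0.001" --pt "0 0 0" --pt "0 0 0" --pt "0 0 0.01" --pt "0 0 0.03" --yaw '[0,0,0,0,0]'

```text
time_s: 63.38
position: [0.418, 0.1087, 0.1543]
tool_rot: [[-0.219, 0.976, -0.003], [0.976, 0.219, 0.0], [0.001, -0.003, -1.0]]
ft_force: [-0.1, -0.2, 0.8]
grip_width: 0.03
gripper_force: 0.0
```

Request:
jog_arm --hand '[0.05,0.05,0.05,0.05,0.05]' --pt "-0.01 0.02 0.04" --pt "-0.02 0.04 0" --pt "-0.02 0.05 0" --pt "-0.01 0.04 0" --pt "0 0 0" --yaw '[0,0,0,0,0]'

```text
time_s: 64.0
position: [0.3577, 0.2606, 0.1947]
tool_rot: [[-0.223, 0.975, 0.001], [0.975, 0.223, 0.0], [0.0, 0.001, -1.0]]
ft_force: [0.1, -0.2, -0.4]
grip_width: 0.0501
gripper_force: 0.0
```

```bash
python3 tilt.py 0.082; python3 - <<'E'
from h import *
for c in([.4328,.0463],):
  for n in("top","scene"):
    P=np.array([proj(n,(c[0]+.058*np.cos(t),c[1]+.058*np.sin(t),.083)) for t in np.arange(0,6.28,.05)]); print(n,"expected x",P[:,0].min().round(1),P[:,0].max().round(1),"y",P[:,1].min().round(1),P[:,1].max().round(1))
im=np.array(env.get_image("top"))
np.save("pics/cov.npy",im)
# brass weight: compare with bench colour around (394,229)
h=cv2.cvtColor(im,cv2.COLOR_RGB2HSV)
sub=im[219:240,383:406].astype(int)
for r in sub[::2]: print(" ".join("%3d,%3d,%3d"%tuple(p) for p in r[::2]))
E
python3 - <<'E'
import sys; sys.path.insert(0,".")
E
sed -e 's/roi=(295,200,400,285)/roi=(200,180,300,270)/' -e 's/fitc(mo,.006/fitc(mo,.083/' cov.py > cov2.py; python3 cov2.py 2>/dev/null | head -3
```

```text
64.0 [0.35772902 0.26056285 0.19473347] [ 0.08015917 -0.16471442 -0.36599311] [ 0.00666257 -0.02483971 -0.01498579]
top [ 209  200   62   52 2131] [243.8 225.6]
 ellipse [243.  225.8] [48.7 56.7] 75.1 -> [0.4321 0.0512]
scene [ 264  197   39   34 1071] [284.  213.2]
 ellipse [284.1 213.2] [34. 39.] 79.7 -> [0.4405 0.0437]
top expected x 219.2 271.3 y 199.5 251.6
scene expected x 263.7 310.4 y 197.5 232.0
149,119, 79 146,118, 73 148,116, 76 146,117, 77 146,118, 77 150,120, 80 150,120, 79 146,115, 76 144,114, 75 141,113, 75 143,117, 75 146,117, 75
146,114, 76 149,118, 78 145,117, 72 143,113, 71 147,114, 75 146,116, 78 145,116, 74 147,115, 78 143,114, 72 146,119, 78 142,111, 70 143,112, 74
145,115, 70 144,114, 72 144,116, 78 143,110, 65 132,106, 69 116, 91, 51 128,108, 65 135,109, 67 142,116, 71 145,113, 75 142,114, 72 142,114, 76
149,120, 82 140,110, 70 135,107, 69 111, 88, 54  89, 69, 45 130,108, 61 136,112, 63 135,110, 61 141,115, 70 141,115, 71 137,111, 74 146,117, 80
148,116, 74 124,100, 63 101, 82, 59  66, 52, 27 114, 96, 56 132,107, 63 100, 79, 41 141,117, 63 144,119, 69 143,120,
[... 322 characters left out ...]
1, 72 113, 90, 59  92, 75, 45  88, 70, 45  71, 55, 28 127,105, 59 133,113, 61 132,109, 63 136,112, 62 130,106, 65 129,104, 73 127,101, 65
142,113, 73 128, 99, 62  99, 80, 52  94, 72, 49  85, 64, 40  87, 72, 49 117, 97, 66 122,102, 68 137,112, 81 130,110, 75 131,108, 74 135,106, 76
132,106, 71 134,106, 77 123,103, 68 127,101, 71 118, 98, 65 133,111, 80 126,103, 74 123,101, 69 133,110, 75 128,105, 73 130,105, 65 139,110, 76
132,106, 69 127,101, 68 133,108, 74 133,108, 76 138,112, 80 136,110, 72 130,103, 66 133,107, 74 139,110, 75 140,115, 80 144,118, 83 142,108, 72
cover c,r [0.4329 0.0479 0.0559]
ear? [213.55555556 232.4       ] 45 [0.4195 0.1233]
ear? [289.675  238.5625] 80 [ 0.4011 -0.0537]
```

The cover is seated: its outline is x≤270, y 200–251 as expected, centre (0.4329, 0.0479). The weight is near (0.417, −0.297). I turn the fingers to close along y, so the weight centres itself, and go there.

Request:
jog_arm --hand '[0.06,0.06,0.06,0.06,0.06]' --pt "0.005 -0.06 0" --pt "0.005 -0.06 0" --pt "0.005 -0.06 0" --pt "0.005 -0.06 0" --pt "0.005 -0.06 0" --yaw '[0.18,0.18,0.18,0.18,0.18]'

```text
time_s: 64.82
position: [0.3825, 0.0097, 0.1946]
tool_rot: [[-0.82, 0.572, 0.001], [0.572, 0.82, -0.0], [-0.001, 0.0, -1.0]]
ft_force: [0.3, 0.4, -1.2]
grip_width: 0.0598
gripper_force: 0.0
```

Request:
jog_arm --hand '[0.06,0.06,0.06,0.06,0.06]' --pt "0.008 -0.06 0" --pt "0.008 -0.06 0" --pt "0.008 -0.06 0" --pt "0.008 -0.06 0" --pt "0.002 -0.017 0" --yaw '[0.18,0.18,0.09,0,0]'

```text
time_s: 65.45
position: [0.415, -0.2323, 0.1942]
tool_rot: [[-0.977, 0.213, 0.0], [0.213, 0.977, -0.0], [-0.0, -0.0, -1.0]]
ft_force: [0.5, 0.5, -0.0]
grip_width: 0.06
gripper_force: 0.0
```

Request:
jog_arm --hand '[0.06,0.06,0.06,0.06,0.06]' --pt "0 0 0" --pt "0 0 -0.04" --pt "0 0 -0.04" --pt "0 0 -0.03" --pt "0 0 0" --yaw '[0,0,0,0,0]'

```text
time_s: 66.08
position: [0.4147, -0.2263, 0.0834]
tool_rot: [[-0.978, 0.207, -0.003], [0.207, 0.978, 0.003], [0.004, 0.002, -1.0]]
ft_force: [-0.8, 0.5, 0.1]
grip_width: 0.0599
gripper_force: 0.0
```

Request:
jog_arm --hand '[0.06,0.06,0.06,0.06,0.06]' --pt "0.001 -0.035 0" --pt "0.001 -0.036 0" --pt "0 0 0" --pt "0 0 0" --pt "0 0 0" --yaw '[0.1,0.1,0,0,0]'

```text
time_s: 66.7
position: [0.4176, -0.2983, 0.085]
tool_rot: [[-1.0, 0.009, 0.0], [0.009, 1.0, -0.0], [-0.0, -0.0, -1.0]]
ft_force: [-0.3, -0.3, 0.0]
grip_width: 0.0602
gripper_force: 0.0
```

Request:
jog_arm --hand '[0.06,0.06,0.06,0.06,0.06]' --pt "0 0 -0.02" --pt "0 0 -0.02" --pt "0 0 -0.012" --pt "0 0 -0.006" --pt "0 0 0" --yaw '[0,0,0,0,0]'

```text
time_s: 67.32
position: [0.4176, -0.2993, 0.0265]
tool_rot: [[-1.0, 0.01, -0.0], [0.01, 1.0, 0.0], [0.0, 0.0, -1.0]]
ft_force: [-1.1, 0.6, -0.3]
grip_width: 0.0603
gripper_force: 0.0
```

Request:
jog_arm --hand '[0.0,0.0,0.0,0.0,0.0]' --pt "0 0 0" --pt "0 0 0" --pt "0 0 0" --pt "0 0 0" --pt "0 0 0" --yaw '[0,0,0,0,0]' --grip_force 40

```text
time_s: 67.95
position: [0.4183, -0.3006, 0.0277]
tool_rot: [[-1.0, 0.01, 0.002], [0.01, 1.0, -0.003], [-0.002, -0.003, -1.0]]
ft_force: [-0.1, -2.8, 6.8]
grip_width: 0.0278
gripper_force: 38.8
```

Weight gripped. I carry it to the crown.

Request:
jog_arm --hand '[0.0,0.0,0.0,0.0,0.0]' --pt "0 0 0.01" --pt "0 0 0.03" --pt "0 0 0.045" --pt "0 0.01 0.045" --pt "0 0.03 0.03" --yaw '[0,0,0,0,0]'

```text
time_s: 68.58
position: [0.4175, -0.2594, 0.1885]
tool_rot: [[-1.0, 0.011, 0.001], [0.011, 1.0, -0.001], [-0.001, -0.001, -1.0]]
ft_force: [-0.4, 0.7, -2.9]
grip_width: 0.0277
gripper_force: 40.0
```

Request:
jog_arm --hand '[0.0,0.0,0.0,0.0,0.0]' --pt "0.003 0.045 0" --pt "0.003 0.045 0" --pt "0.003 0.045 0" --pt "0.003 0.045 0" --pt "0.003 0.045 0" --yaw '[0,0,0,0,0]'

```text
time_s: 69.2
position: [0.4319, -0.0326, 0.1866]
tool_rot: [[-1.0, 0.01, -0.001], [0.01, 1.0, 0.001], [0.001, 0.001, -1.0]]
ft_force: [0.2, -0.3, -2.4]
grip_width: 0.0277
gripper_force: 40.0
```

Request:
jog_arm --hand '[0.0,0.0,0.0,0.0,0.0]' --pt "0 0.04 0" --pt "0 0.025 0" --pt "0 0.012 0" --pt "0 0.004 0" --pt "0 0 0" --yaw '[0,0,0,0,0]'

```text
time_s: 69.82
position: [0.4326, 0.0462, 0.1864]
tool_rot: [[-1.0, 0.01, -0.0], [0.01, 1.0, -0.0], [0.0, -0.0, -1.0]]
ft_force: [-1.3, -0.3, -3.3]
grip_width: 0.0279
gripper_force: 40.0
```

Request:
jog_arm --hand '[0.0,0.0,0.0,0.0,0.0]' --pt "0.001 0.001 -0.015" --pt "0 0 -0.018" --pt "0 0 -0.01" --pt "0 0 -0.004" --pt "0 0 0" --yaw '[0,0,0,0,0]'

```text
time_s: 70.45
position: [0.4337, 0.0474, 0.1395]
tool_rot: [[-1.0, 0.01, 0.0], [0.01, 1.0, -0.0], [-0.0, -0.0, -1.0]]
ft_force: [0.3, 0.5, -3.8]
grip_width: 0.0284
gripper_force: 40.0
```

Request:
jog_arm --hand '[0.0,0.0,0.0,0.0,0.0]' --pt "0 0 -0.0015" --pt "0 0 -0.0015" --pt "0 0 0" --pt "0 0 0" --pt "0 0 0" --yaw '[0,0,0,0,0]'

```text
time_s: 71.08
position: [0.4338, 0.0476, 0.1368]
tool_rot: [[-1.0, 0.01, 0.001], [0.01, 1.0, -0.0], [-0.001, -0.0, -1.0]]
ft_force: [-0.4, 0.7, 6.3]
grip_width: 0.0281
gripper_force: 40.8
```

Contact on the crown. I ease off and open.

Request:
jog_arm --hand '[0.0,0.0,0.034,0.04,0.045]' --pt "0 0 0.0005" --pt "0 0 0" --pt "0 0 0" --pt "0 0 0" --pt "0 0 0" --yaw '[0,0,0,0,0]'

```text
time_s: 71.7
position: [0.4335, 0.0476, 0.1368]
tool_rot: [[-1.0, 0.01, -0.0], [0.01, 1.0, 0.0], [0.0, 0.0, -1.0]]
ft_force: [0.4, 0.1, 0.0]
grip_width: 0.0451
gripper_force: 0.0
```

Request:
jog_arm --hand '[0.045,0.05,0.05,0.05,0.05]' --pt "0 0 0" --pt "0 0 0.01" --pt "0 0 0.02" --pt "0 0 0.03" --pt "-0.02 0 0.01" --yaw '[0,0,0,0,0]'

```text
time_s: 72.32
position: [0.4146, 0.0474, 0.209]
tool_rot: [[-1.0, 0.01, 0.004], [0.01, 1.0, -0.001], [-0.004, -0.001, -1.0]]
ft_force: [0.7, 0.2, -0.6]
grip_width: 0.0501
gripper_force: 0.0
```

Request:
jog_arm --hand '[0.0,0.0,0.0,0.0,0.0]' --pt "-0.03 0 0" --pt "-0.04 -0.04 0" --pt "-0.02 -0.06 0" --pt "-0.01 -0.06 0" --pt "0 -0.05 0" --yaw '[0,0,0,0,0]'

```text
time_s: 72.95
position: [0.313, -0.1637, 0.2079]
tool_rot: [[-1.0, 0.011, 0.001], [0.011, 1.0, -0.001], [-0.001, -0.001, -1.0]]
ft_force: [0.7, 0.4, 0.1]
grip_width: 0.0003
gripper_force: 0.0
```

```bash
python3 - <<'E'
from h import *
o=env.observe(); print(o["time_s"],o["position"])
im=np.array(env.get_image("top"));np.save("pics/w.npy",im)
print("exp knob px",proj("top",(.433,.047,.143)),"body top",proj("top",(.433,.047,.13)))
h=cv2.cvtColor(im,cv2.COLOR_RGB2HSV)
m=cv2.inRange(h,(3,170,60),(22,255,255))[195:258,212:275]
# non-orange hole inside cover
f=cv2.morphologyEx(m,cv2.MORPH_CLOSE,np.ones((31,31),np.uint8)); hole=cv2.morphologyEx(f&~m,cv2.MORPH_OPEN,np.ones((3,3),np.uint8))
n,l,s,c=cv2.connectedComponentsWithStats(hole)
for i in range(1,n):
    if s[i,4]>15: print(s[i,:5]+[212,195,0,0,0],np.round(c[i]+[212,195],1))
im2=np.array(env.get_image("scene")); p=proj("scene",(.433,.047,.125)); print("scene exp",p)
u,v=map(int,p); 
for r in im2[v-12:v+14:2,u-12:u+14:2].astype(int): print(" ".join("%3d,%3d,%3d"%tuple(q) for q in r))
E
```

```text
72.95 [ 0.31298652 -0.16371465  0.2078571 ]
exp knob px [243.38876607 224.75037674] body top [243.73174213 224.89223427]
[ 212  195   63   63 1845] [241.8 226.4]
[236 219  14  13 150] [242.8 224.8]
scene exp [287.34737994 202.46256849]
183,143, 99 186,142, 97 192,146, 98 195,147, 97 190,144, 94 192,144, 95 191,142, 93 192,144, 96 189,143, 95 187,142, 95 190,145, 97 181,138, 96 118, 60, 42
173,134, 93 187,144, 98 192,147, 98 161,122, 81  81, 62, 45  86, 66, 47 101, 77, 54 118, 89, 62 143,112, 80 146,118, 87 172,133, 93 141,120, 96 112, 96, 79
143,118, 90 159,127, 93 172,132, 91 116, 87, 59  63, 48, 37  62, 48, 37  63, 48, 37  81, 68, 56 101, 88, 74 108, 94, 79 129,114, 94 115,100, 82  82, 68, 55
159,142,118 163,145,121 108, 94, 78  78, 57, 43  82, 55, 37  99, 74, 47 120, 92, 58 108, 83, 62 111, 91, 73 124,106, 87 117,102, 84  87, 73, 58  62, 47, 36
119, 93, 73 159, 98, 56 199,102, 30 208,103,  9 195,121, 51 184,141, 81 190,146, 86 177,134, 77 168,100, 45 207,102, 24 157, 88, 43 105, 61, 35  69, 49, 36
212,106, 11 217,108,  0 217,111,  2 199,121, 46 180,138, 80 123, 94, 55 125, 94, 55 
[... 463 characters left out ...]
, 56 111, 84, 48  96, 73, 44 165, 94, 26 216,112,  0 217,111,  0 217,108,  0
217,116,  2 217,119,  2 217,122,  6 152, 95, 36 104, 78, 46 101, 76, 45 101, 76, 45  98, 75, 44  94, 71, 43 169, 96, 25 216,113,  0 217,110,  0 216,109,  0
217,116,  0 216,119,  0 217,124,  9 208,122, 17 118, 79, 42 101, 76, 45 102, 76, 45 100, 75, 44 103, 70, 39 170, 84, 16 216,113,  1 217,111,  0 216,108,  0
217,116,  0 216,118,  1 216,122,  3 213,123, 12 171, 81, 18 147, 74, 24 140, 76, 31 143, 72, 22 168, 77, 16 175, 82, 13 216,113,  2 217,110,  0 217,108,  0
216,115,  0 216,117,  3 217,120,  6 217,124, 13 189, 95, 12 176, 80, 12 176, 80, 11 175, 80, 11 175, 79, 10 183, 88, 11 216,112,  0 217,111,  0 218,109,  5
```

The weight stands on the crown: hole at (242.8,224.8) against the expected (243.7,224.9), about 2 mm off. Now the switch, with closed fingers, ball at (0.401,−0.053), pushing toward +x.

Request:
jog_arm --hand '[0.0,0.0,0.0,0.0,0.0]' --pt "0.008 0.03 0" --pt "0.01 0.04 -0.03" --pt "0.01 0.035 -0.03" --pt "0.009 0.005 -0.03" --pt "0 0 -0.02" --yaw '[0,0,0,0,0]'

```text
time_s: 73.68
position: [0.3509, -0.0504, 0.0963]
tool_rot: [[-1.0, 0.008, -0.0], [0.008, 1.0, 0.0], [0.0, 0.0, -1.0]]
ft_force: [0.6, -0.5, 0.1]
grip_width: 0.0002
gripper_force: 0.0
```

Request:
jog_arm --hand '[0.0,0.0,0.0,0.0,0.0]' --pt "0 0 -0.01" --pt "0 0 0" --pt "0 0 0" --pt "0 0 0" --pt "0 0 0" --yaw '[0,0,0,0,0]'

```text
time_s: 74.3
position: [0.3509, -0.0518, 0.0872]
tool_rot: [[-1.0, 0.01, 0.001], [0.01, 1.0, -0.0], [-0.001, -0.0, -1.0]]
ft_force: [-0.2, -0.1, -0.6]
grip_width: -0.0001
gripper_force: 0.0
```

Request:
jog_arm --hand '[0.0,0.0,0.0,0.0,0.0]' --pt "0.01 -0.001 0" --pt "0.01 0 0" --pt "0.01 0 0" --pt "0.01 0 0" --pt "0.01 0 0" --yaw '[0,0,0,0,0]'

```text
time_s: 74.92
position: [0.4015, -0.0527, 0.0869]
tool_rot: [[-1.0, 0.01, -0.0], [0.01, 1.0, 0.0], [0.0, 0.0, -1.0]]
ft_force: [-1.9, 0.0, 0.7]
grip_width: 0.0003
gripper_force: 0.9
```

Request:
jog_arm --hand '[0.0,0.0,0.0,0.0,0.0]' --pt "0.008 0 0" --pt "0.007 0 0" --pt "0.006 0 0" --pt "0.004 0 0" --pt "0 0 0" --yaw '[0,0,0,0,0]'

```text
time_s: 75.55
position: [0.4261, -0.0527, 0.0869]
tool_rot: [[-1.0, 0.01, 0.0], [0.01, 1.0, 0.0], [-0.0, 0.0, -1.0]]
ft_force: [0.1, 0.9, -0.9]
grip_width: -0.0001
gripper_force: 0.0
```

Request:
jog_arm --hand '[0.0,0.0,0.0,0.0,0.0]' --pt "0.002 0 0" --pt "0.002 0 0" --pt "0.001 0 0" --pt "0.001 0 0" --pt "0 0 0" --yaw '[0,0,0,0,0]'

```text
time_s: 76.18
position: [0.4291, -0.0524, 0.0866]
tool_rot: [[-1.0, 0.009, -0.007], [0.009, 1.0, 0.001], [0.007, 0.001, -1.0]]
ft_force: [-15.1, -3.4, 6.6]
grip_width: 0.0
gripper_force: 6.9
```

Request:
jog_arm --hand '[0.0,0.0,0.0,0.0,0.0]' --pt "0.002 0 0" --pt "0.001 0 0" --pt "0.001 0 0" --pt "0 0 0" --pt "0 0 0" --yaw '[0,0,0,0,0]'

```text
time_s: 76.8
position: [0.4297, -0.0522, 0.0864]
tool_rot: [[-1.0, 0.008, -0.015], [0.008, 1.0, 0.001], [0.015, 0.001, -1.0]]
ft_force: [-30.7, -9.2, 18.6]
grip_width: 0.0001
gripper_force: 15.7
```

At the stop. I back off, leave, and verify everything.

Request:
jog_arm --hand '[0.0,0.0,0.0,0.0,0.0]' --pt "-0.01 0 0" --pt "-0.03 0 0" --pt "-0.03 0 0.0" --pt "-0.02 0 0.04" --pt "0 0 0.05" --yaw '[0,0,0,0,0]'

```text
time_s: 77.42
position: [0.3446, -0.0524, 0.1777]
tool_rot: [[-1.0, 0.011, -0.002], [0.011, 1.0, 0.001], [0.002, 0.001, -1.0]]
ft_force: [1.7, -0.5, 0.4]
grip_width: 0.0001
gripper_force: 0.0
```

Request:
jog_arm --hand '[0.0,0.0,0.0,0.0,0.0]' --pt "0 -0.04 0.02" --pt "0 -0.05 0" --pt "0 -0.04 0" --pt "0 0 0" --pt "0 0 0" --yaw '[0,0,0,0,0]'

```text
time_s: 78.05
position: [0.3457, -0.1822, 0.1968]
tool_rot: [[-1.0, 0.01, 0.0], [0.01, 1.0, 0.0], [-0.0, 0.0, -1.0]]
ft_force: [0.7, 0.4, 0.2]
grip_width: 0.0003
gripper_force: 0.0
```

```bash
python3 - <<'E'
from st import *
o=env.observe(); print(o["time_s"],o["position"],o["ft_force"])
im=np.array(env.get_image("top"));h=cv2.cvtColor(cv2.GaussianBlur(im,(3,3),0),cv2.COLOR_RGB2HSV)
def blobs(name,m,roi,z,mn):
    a,b,c,d=roi;n,l,s,ce=cv2.connectedComponentsWithStats(m[b:d,a:c])
    for i in range(1,n):
        if s[i,4]>=mn: p=ce[i]+[a,b]; print(name,np.round(p,1),s[i,:5].tolist(),np.round(at("top",p[0],p[1],z)[:2],4))
red=cv2.inRange(h,(0,170,80),(3,255,255))|cv2.inRange(h,(174,150,80),(180,255,255))
blobs("red",red,(260,200,320,260),.082,10)
o=cv2.inRange(h,(3,170,60),(22,255,255)); blobs("cover",o,(200,185,275,262),.09,100)
f=cv2.morphologyEx(o,cv2.MORPH_CLOSE,np.ones((31,31),np.uint8)); blobs("weight",cv2.morphologyEx(f&~o,cv2.MORPH_OPEN,np.ones((3,3),np.uint8)),(225,210,262,242),.143,30)
blobs("alu",cv2.inRange(h,(50,0,130),(110,40,255)),(70,150,190,240),.006,40)
blobs("bottle",cv2.inRange(h,(105,120,20),(125,255,255)),(200,175,235,200),.03,5)
print(proj("top",(.455,-.055,.082)))
E
```

```text
78.05 [ 0.34571958 -0.18216674  0.1968477 ] [0.67547282 0.43709861 0.20981329]
cover [243.7 225.7] [9, 15, 62, 52, 2008] [0.4321 0.0492]
weight [242.9 224.9] [12, 9, 13, 13, 141] [0.4328 0.0479]
alu [135. 193.] [49, 30, 32, 26, 727] [0.5184 0.3139]
[290.47417918 214.44429445]
```

```bash
python3 - <<'E'
from h import *
im=np.array(env.get_image("top")).astype(int); m=((im[:,:,0]-im[:,:,1]>50)&(im[:,:,2]<im[:,:,1]+25)&(im[:,:,1]<70)).astype(np.uint8)[195:260,265:315]
n,l,s,c=cv2.connectedComponentsWithStats(m)
for i in range(1,n):
    if s[i,4]>5: p=c[i]+[265,195]; print(np.round(p,1),s[i,4],np.round(at("top",*p,.082)[:2],4))
for r in im[204:244:4,278:304:3]: print(r.tolist())
im=np.array(env.get_image("scene")).astype(int); m=((im[:,:,0]-im[:,:,1]>80)&(im[:,:,1]<60)).astype(np.uint8)[160:220,240:340]
n,l,s,c=cv2.connectedComponentsWithStats(m)
for i in range(1,n):
    if s[i,4]>5: print("scene",c[i]+[240,160],s[i,4])
print("scene exp on",proj("scene",(.455,-.055,.082)),"off",proj("scene",(.401,-.053,.082)))
E
```

```text
[290.8 215.3] 97 [ 0.4531 -0.0558]
[[82, 75, 69], [85, 82, 72], [83, 81, 68], [81, 71, 66], [86, 78, 70], [87, 78, 72], [88, 83, 70], [92, 81, 74], [85, 76, 63]]
[[81, 73, 61], [85, 78, 67], [82, 75, 66], [83, 77, 70], [85, 81, 72], [84, 81, 70], [87, 78, 72], [119, 114, 106], [116, 112, 100]]
[[84, 79, 66], [73, 62, 53], [72, 68, 58], [110, 39, 28], [147, 25, 8], [143, 26, 0], [83, 65, 55], [85, 80, 69], [84, 75, 66]]
[[56, 44, 41], [41, 43, 31], [55, 37, 31], [129, 37, 25], [158, 46, 26], [155, 33, 26], [108, 30, 16], [52, 47, 42], [80, 79, 68]]
[[55, 46, 35], [41, 34, 28], [40, 29, 10], [68, 33, 26], [111, 33, 28], [108, 42, 28], [50, 49, 30], [50, 40, 35], [87, 79, 73]]
[[59, 51, 46], [42, 34, 28], [67, 65, 52], [65, 60, 45], [95, 85, 72], [70, 63, 50], [61, 52, 44], [59, 51, 47], [87, 77, 71]]
[[54, 47, 37], [48, 37, 34], [80, 70, 64], [85, 78, 67], [82, 76, 65], [82, 78, 67], [68, 66, 53], [41, 33, 24], [81, 72, 68]]
[[53, 42, 36], [47, 42, 35], [56, 48, 44], [52, 47, 35], [60, 56, 50], [60, 56, 46], [56, 54, 45], [46, 42, 33], [87, 82, 73]]
[[56, 46, 39], [42, 33, 22], [48, 45, 38], [48, 42, 32], [48, 40, 36], [47, 45, 31], [49, 38, 33], [60, 52, 43], [86, 76, 70]]
[[49, 39, 32], [36, 30, 22], [53, 52, 42], [49, 42, 37], [46, 40, 37], [58, 46, 42], [54, 46, 40], [58, 54, 41], [82, 78, 66]]
scene [283.26190476 184.35714286] 42
scene exp on [282.36275889 185.73732015] off [302.46749501 187.88738517]
```

The switch ball is fully over (0.401 → 0.453 m, about 1 rad). Cover, weight and scoop are in place, so I hand in.

```bash
python3 -c "
from rig import env
print(env.close_job())"
```

```text
the job is handed in; nothing more can be done
None
```

I handed the job in at about 78 s of the 192 s, with no verdict reported: the last images show the four stones and the green ring in the bowl, the cover seated, the weight about 2 mm from the crown, the switch at its stop and the scoop in the emptied tray, but I did not measure the bottle, cup or graver at the end, and saw no plated ring (a strip under the lamp was hidden from both cameras).

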